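# Probe the joint of a clock case with the seam tester

## Task

Slide the seam tester's fader until its grip stands level with the pair of tall raised ribs beside the track, then take the probe from its forked stand and lower its tip into the L-shaped joint groove in the back of the clock case, at the outer end of the long leg. Run the tip slowly and steadily (about 3 cm a second) along the groove, round the corner and to the outer end of the short leg, keeping it down in the groove all the way, and lift it out there. Hang the probe back in its fork, leaving the fader at the ribs and the other things on the bench alone.

Things in the scene. Friction and masses are not known exactly. Their poses are not given: they have to be found in the camera images.
- tester: Grey plastic box 130 x 200 x 50 mm, fixed, lying flat on the bench; origin at the centre of its underside, z up, y along the fader's track.
- fader (a joint): Position of the fader's grip along its track, 0 to 0.12 m, growing towards the tester's +y. Level with the ribs it reads 0.09. It stays where it is left and takes 1.5 N or so to move.
- fader_top (a point): Centre of the top of the fader's black grip, an upright block 28 mm across the track, 20 mm along it, 40 mm tall, its top 104 mm above the bench. Axes are the tester's. The track plate under it is 40 mm wide, 170 mm long and 14 mm high, in the middle of the tester's top.
- fader_mark (a point): Point on the track's centre line between the two tall ribs, level with their tops (60 mm above the bench). Steel ribs, one each side of the track plate, 23 to 45 mm from the centre line, 5 mm thick along the track, 10 mm tall; the tiny flat ticks are only a scale. Axes are the tester's: the grip is level with the ribs when its y equals this point's.
- stand: Steel probe stand, fixed: base 110 x 110 x 12 mm, a post at the back (+x) and a flat fork 54 mm wide, upper face 118 mm above the bench. The fork's slot is 18 mm wide, open to the stand's -x and upwards; a 4 mm lip stands on the tip of each tine. Origin on the underside, z up.
- fork_seat (a point): Where the middle of the collar's underside belongs: on the slot's centre line at the fork's upper face, 5 mm in front of the slot's closed end for the shaft, 32 mm behind the fork's front. The probe can be lifted straight up out of it and lowered straight down into it.
- probe: Steel probe, round, 150 mm long, about 80 g, hanging upright in the fork. Origin at the end of its tip, z up along it. From the tip up: 5 mm thick needle to 16 mm, cone to 32 mm, 12 mm thick shaft to 92 mm, 30 mm wide collar to 97 mm, black grip 18 mm in diameter to 150 mm. Grasp the grip from above at any yaw, fingertips just above the collar.
- probe_collar (a point): Centre of the underside of the probe's collar, on its axis 92 mm above the tip; it lies on the fork when the probe hangs.
- clock_case: Grey clock case, face down, fixed between low jaws: 130 x 180 x 45 mm (x, y, z), origin at the centre of its underside, z up. Round the aluminium cover in its corner runs the L-shaped groove, 11 mm wide, 7 mm deep, open at the case's edge at both ends. A brass knob on the cover stands 12 mm proud. Carry the tip 30 mm or more above the case except at the groove's ends.
- seam_start (a point): Outer end of the groove's long leg: on its centre line at floor level (38 mm above the bench), 8 mm inside the case's edge. The long leg runs from here straight to seam_corner, 127 mm along the case's +y.
- seam_corner (a point): The groove's corner, on the centre lines of both legs at floor level. The groove's floor is 7 mm below the case's upper side. Axes are the case's.
- seam_end (a point): Outer end of the groove's short leg: on its centre line at floor level, 8 mm inside the case's edge, 72 mm from seam_corner along the case's +x.
- bottle: Amber bottle, 60 mm wide, 130 mm tall, a bystander beyond the case; origin at the centre of its underside.
- jar: White jar, 72 mm wide, 50 mm tall, a bystander beyond the case; origin at the centre of its underside.
- screwdriver: Screwdriver 160 mm long, 26 mm thick, lying beyond the case, a bystander; origin under its middle.
Not all that is in view belongs to the job. What is shaped like the probe but orange or red is not meant.

How it is judged:
By the outcome, as a careful person would: the job done as asked, in the order asked, and still so for the second after the job is handed in, with the robot touching nothing.
It also fails if it takes over 69 s, if anything falls off the work surface, if the arm or the gripper's body presses on something with over 40 N, if the wrist force passes 120 N, or if a joint passes its speed limit or range.

## Robot

A 6-joint arm with a two-finger parallel gripper is mounted at the origin on the work surface. World frame = base frame: x ahead of the robot, y to its left, z up, the work surface at z = 0. Lengths are in m, angles in rad, forces in N, time in s.
With the tool pointing down it reaches from about 0.35 to 0.95 m from the base axis. Payload 17.4 kg.
Tool frame: the origin (TCP) lies at the very end of the fingers, on their centre line; the grasp point (between the pads) lies 19 mm behind it; z points along the fingers, y is the direction in which the jaws open and shut (so a half turn about z gives the same grasp; the last joint's range is limited). The gripper opens to 93 mm and grips with 3 to 60 N. Pads are 15 mm wide; open, the fingers measure 128 mm over their backs; the gripper's body (75 mm by 188 mm) begins 65 mm behind the grasp point.
Start: joints at [1.198, 0.116, 1.442, -0, 1.584, -0.038], TCP at [0.222, 0.638, 0.219] pointing down, gripper open.
Joint ranges: [-2.83, 2.83], [-0.83, 2.19], [0.07, 2.5], [-1.14, 4.28], [0.01, 3], [-2.97, 2.97]. Speed limits (rad/s): [1.89, 1.89, 2.22, 3.14, 3.14, 3.14].

## Interface

Orientations are given as a 3x3 rotation matrix whose columns are the frame's x, y, z axes.
In Python, from plant import arm, vision, order gives the robot as it stands.
- The arm moves only by the tool arm_command, never from a script. Its argument "targets" is text: rows parted by semicolons, each of 7 numbers parted by spaces: the shift along the tool's x, y, z in units of 50 mm (1.0 is 50 mm), then the turn, a rotation vector about the tool's x, y, z in units of 6 degrees (1.0 is 6 degrees), then the opening in per cent of the stroke, from 0 (shut) to 100 (fully open). In form: dx dy dz rx ry rz jaw; .... A call has exactly 10 rows; each row shifts and turns the pose as measured when the row begins, along the tool's axes as they then stand; what a row does not reach is not made up. A row lasts 1/10 s, in which the tool goes at most 50 mm and 8.59 degrees, less where a joint would pass 70% of its speed; a pose out of reach is approached as far as the arm can. A call is refused whole if a number of a shift passes 1 or a number of a turn 1, either way. A call with a gripper value outside its range is refused whole. The fingers move at their own pace and stop on an object; "squeeze" is the grip in N (left out, the last holds). Time passes only in rows, so rows that do not move let the fingers close, or fill a call up. It gives the time, the measured TCP pose, the force and the opening at its end, in the units of the state.
- arm.get_state(): the state, without advancing time (a new reading comes with each control period).
- vision.capture(name): name is "scene" or "side" or "wrist"; returns a dict with "color" (480x640x3 uint8, blue, green, red), "intrinsics" (3x3 intrinsics, pixels), "k1" (the pictures are not rectified: a ray, as slopes to the right and down, at radius r is drawn at 1 + k1 r^2 times it, then the intrinsics apply), "rvec" (rotation vector, rad) and "tvec" (3), from world to camera coordinates, as OpenCV has them. Camera axes: x right, y down, z forward; pixel columns grow to the right and rows downward; lengths in m; the calibration is good to about 2 mm. A picture is of the moment at which its call begins. There is no depth.
- order.sign_off(): hands the job in, once; it reports no verdict.
The state is a dict: "time_s": time; "qpos": joint angles; "joint_velocities": joint speeds; "tau": joint torques, N m; "tool_pos": TCP position; "ee_rot": TCP orientation; "contact_force": force on the tool from outside, world axes, zero at the start; "ft_torque": the same for the moment, N m; "opening": opening from 0.0 (shut) to 1.0 (fully open).
Only numpy, scipy, OpenCV 4.12 (cv2) and the standard library are available. Lean on these libraries where they do the work, as an engineer would, in place of code of your own. Each camera call takes 0.05 s, during which the arm holds its last target.

## Working session

There is one attempt and no reset: what is moved stays moved. The work goes in short steps, Python scripts to look and compute and a tool call to move; the robot and the scene stay as the last step left them, time stands still between calls to the robot, and variables do not carry over. Pictures are saved under pics/ and viewed, and the job is handed in when it is done.

Besides the shell and the picture viewer there is one more tool, called after "Request:" as name(argument=value, ...), one argument or row to a line, values as JSON. arm_command: Moves the arm, as the interface text tells. Its arguments: {"type":"object","properties":{"targets":{"type":"string"},"squeeze":{"type":"number"}},"required":["targets"]}

```bash
ls; mkdir -p pics
cat > h.py <<'E'
import numpy as np, cv2, json
from plant import arm, vision, order
def cap(n,tag):
    d=vision.capture(n); cv2.imwrite(f'pics/{tag}.png',d['color'])
    np.savez(f'pics/{tag}.npz',**{k:np.array(v) for k,v in d.items()}); return d
def load(tag): return dict(np.load(f'pics/{tag}.npz'))
def ray(d,u,v):
    K=np.array(d['intrinsics']);k1=float(d['k1'])
    xd=(u-K[0,2])/K[0,0];yd=(v-K[1,2])/K[1,1]
    p=cv2.undistortPoints(np.array([[[u,v]]],float),K,np.array([k1,0,0,0]))[0,0]
    R=cv2.Rodrigues(np.array(d['rvec'],float))[0];t=np.array(d['tvec'],float).ravel()
    return -R.T@t, R.T@np.array([p[0],p[1],1.])
def atz(d,u,v,z):
    o,r=ray(d,u,v); return o+r*(z-o[2])/r[2]
def proj(d,P):
    return cv2.projectPoints(np.array(P,float).reshape(-1,3),np.array(d['rvec'],float),np.array(d['tvec'],float),np.array(d['intrinsics'],float),np.array([float(d['k1']),0,0,0]))[0].reshape(-1,2)
def tri(obs):
    A=np.zeros((3,3));b=np.zeros(3)
    for d,u,v in obs:
        o,r=ray(d,u,v);r=r/np.linalg.norm(r);M=np.eye(3)-np.outer(r,r);A+=M;b+=M@o
    return np.linalg.solve(A,b)
def crop(tag,x0,y0,x1,y1,s,out):
    im=cv2.imread(f'pics/{tag}.png')[y0:y1,x0:x1]
    cv2.imwrite(f'pics/{out}.png',cv2.resize(im,None,fx=s,fy=s,interpolation=cv2.INTER_CUBIC))
E
python3 - <<'E'
from h import *
for n in ['scene','side','wrist']:
    d=cap(n,n+'0'); o,_=ray(d,320,240); print(n,o,d['k1'],np.array(d['intrinsics'])[0,0])
s=arm.get_state(); print(s)
E
```

```text
pics
scene [ 1.11465686 -0.40789738  1.15815707] -0.15354408385226384 545.6368309747155
side [0.58580299 0.72940066 0.73941826] -0.04909504105370717 498.24935920489594
wrist [0.14385667 0.66481475 0.38356049] -0.03476482850105517 343.89173881076727
{'time_s': 0.15, 'qpos': array([ 1.19820362e+00,  1.16377835e-01,  1.44208332e+00,  7.85802562e-06,
        1.58401999e+00, -3.78286541e-02]), 'joint_velocities': array([-0.00057637, -0.00303405, -0.00137058, -0.00084751,  0.00062419,
       -0.00108536]), 'tau': array([-1.42839322e-04, -7.21763062e+01, -6.22948050e+01,  7.80624873e-02,
        2.25818600e-02, -5.40397491e-05]), 'tool_pos': array([0.22173803, 0.63737956, 0.2180911 ]), 'ee_rot': array([[-9.44487882e-01,  3.28546087e-01, -3.30758163e-04],
       [ 3.28546251e-01,  9.44487523e-01, -8.24671568e-04],
       [ 4.14543408e-05, -8.87561657e-04, -9.99999605e-01]]), 'contact_force': array([ 0.40679454, -0.57888447,  0.65783658]), 'ft_torque': array([-0.00680852,  0.03264758,  0.00123911]), 'opening': 0.996103623784213}
```

View pics/scene0.png

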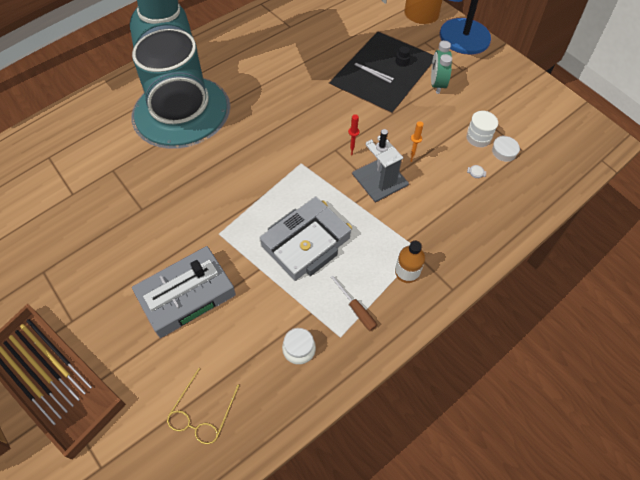

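View pics/side0.png

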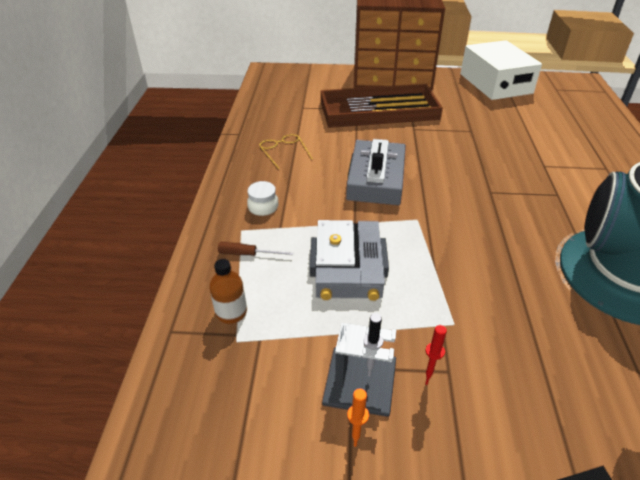

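View pics/wrist0.png

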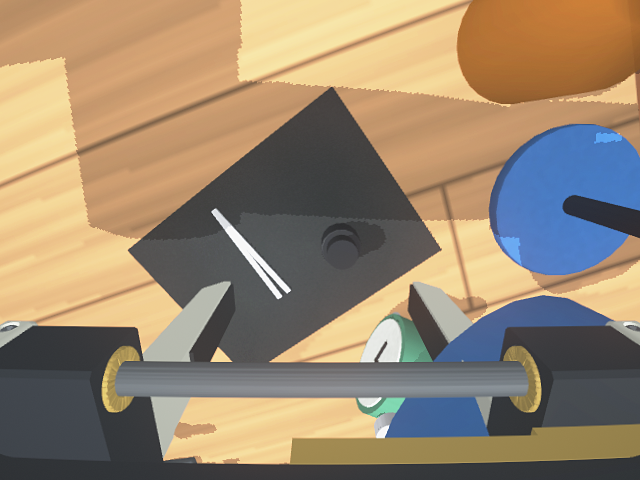

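The scene view shows the tester at (185,290), case at (307,238) and stand at (383,170). The side view shows the tester at (377,170), case at (350,260) and stand at (363,365). Next, enlarged crops.

Run:
```python
from h import *
crop('scene0',125,235,245,345,6,'c1')
crop('scene0',250,190,360,285,7,'c2')
crop('scene0',340,115,440,205,7,'c3')
crop('side0',335,125,420,210,7,'c4')
crop('side0',300,210,400,305,6,'c5')
crop('side0',310,300,460,420,5,'c6')
```

```text
(no output)
```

View pics/c1.png

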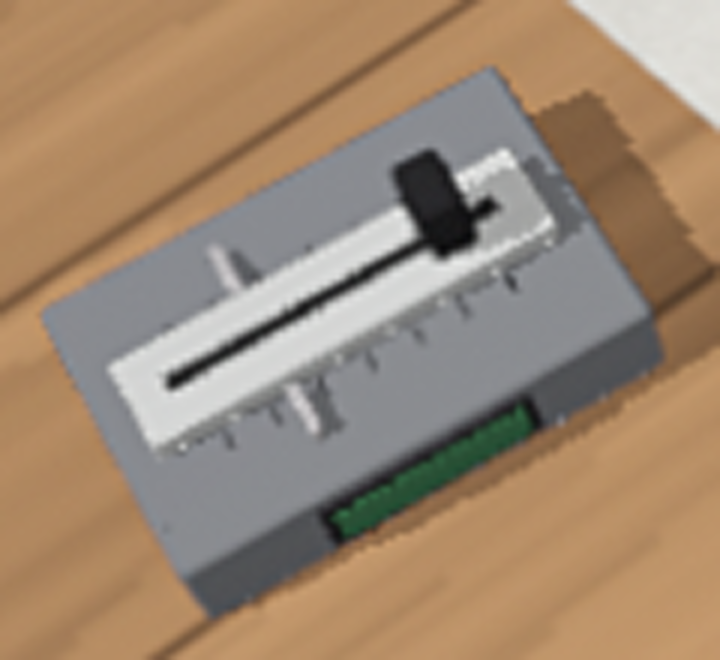

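View pics/c2.png

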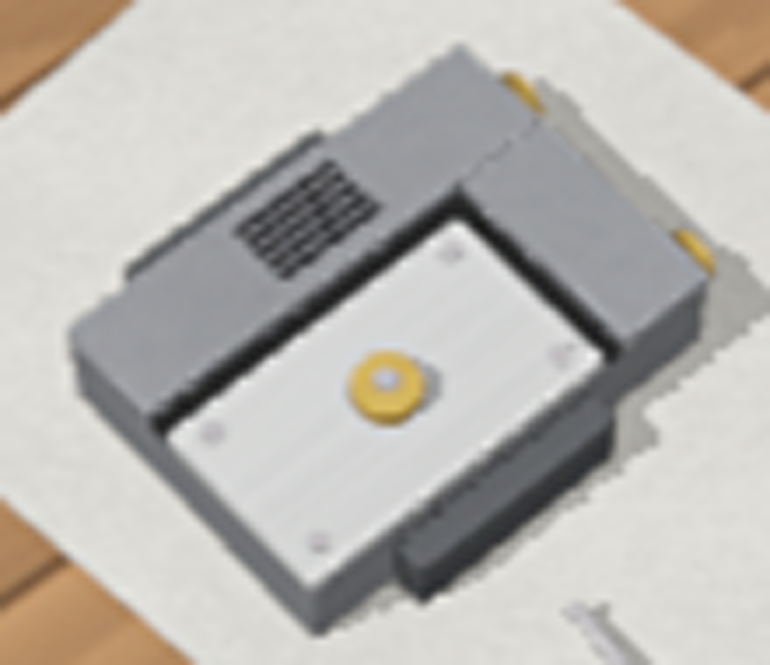

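View pics/c3.png

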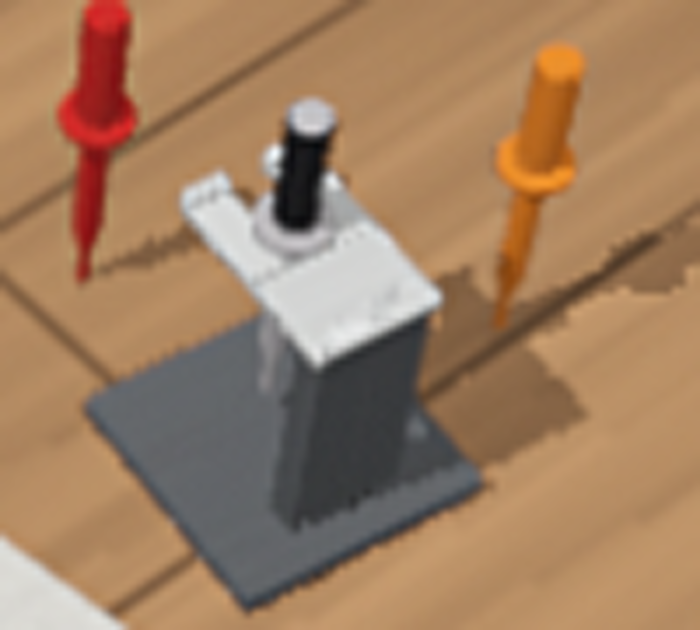

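View pics/c4.png

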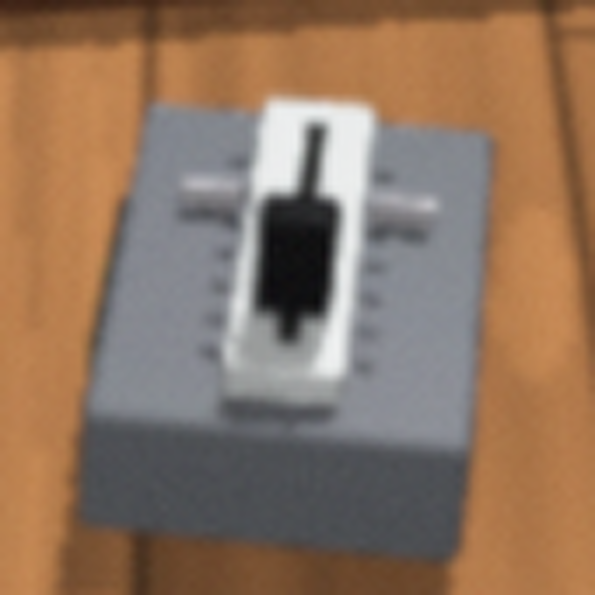

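View pics/c5.png

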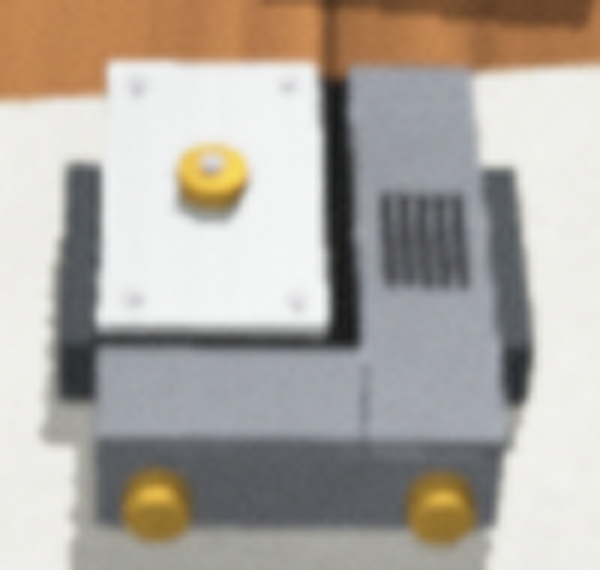

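View pics/c6.png

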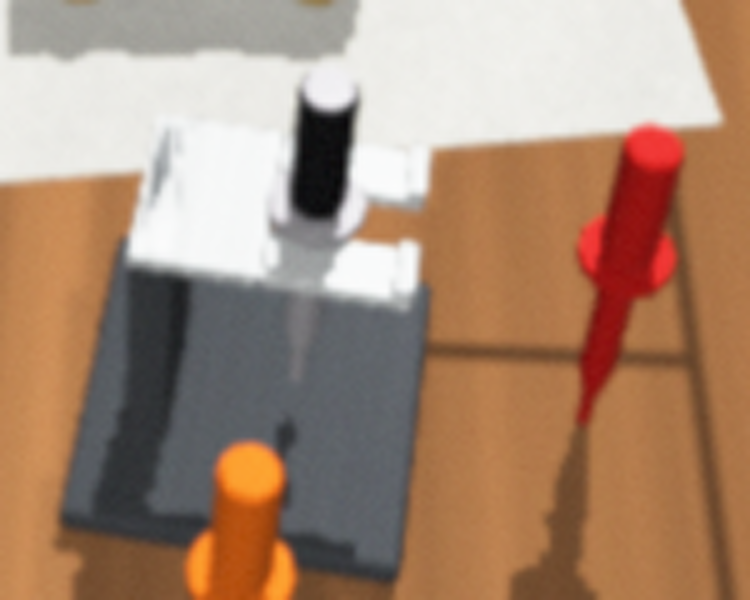

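```bash
cat > fit.py <<'E'
from h import *
from scipy.optimize import least_squares
def fit(obj,x0):
    # obj: list (tag, (u,v), local)
    ds={t:load(t) for t in {o[0] for o in obj}}
    def res(p):
        c,s=np.cos(p[2]),np.sin(p[2]);R=np.array([[c,-s,0],[s,c,0],[0,0,1]])
        r=[]
        for t,uv,l in obj: r+=list(proj(ds[t],R@np.array(l)+[p[0],p[1],0])[0]-uv)
        return np.array(r)
    s=least_squares(res,x0,loss='soft_l1'); print(s.x,np.degrees(s.x[2]));print(res(s.x).reshape(-1,2).round(1).tolist()); return s.x
def C(name,pts,s,ox,oy): return [(name,(p[0]/s+ox,p[1]/s+oy),l) for p,l in pts]
if __name__=='__main__':
    a,b=.065,.1
    T=C('scene0',[((43,315),(a,b,.05)),((490,68),(a,-b,.05)),((655,318),(-a,-b,.05)),((185,575),(-a,b,.05))],6,125,235)
    T+=C('side0',[((150,103),(-a,b,.05)),((493,130),(a,b,.05)),((470,450),(a,-b,.05)),((90,412),(-a,-b,.05))],7,335,125)
    d=load('scene0');print(atz(d,185,290,.05))
    t=fit(T,[.5,-.4,np.pi])
    b=.09
    K=C('scene0',[((72,340),(-a,-b,.045)),((460,47),(-a,b,.045)),((708,282),(a,b,.045)),((315,590),(a,-b,.045))],7,250,190)
    K+=C('side0',[((500,440),(-a,b,.045)),((97,435),(a,b,.045)),((472,67),(-a,-b,.045)),((107,62),(a,-b,.045))],6,300,210)
    k=fit(K,[.5,0,0])
    sd=load('side0')
    p1=tri([(d,384.6,131.4),(sd,376,318)]);print('probe top',p1, atz(d,384.6,131.4,.176),atz(sd,376,318,.176))
    # stand base corners
    for uv in [(90,408),(250,605),(480,485)]: print('scene base',atz(d,uv[0]/7+340,uv[1]/7+115,.012))
    for uv in [(437,300),(320,365),(183,195)]: print('scene fork',atz(d,uv[0]/7+340,uv[1]/7+115,.118))
    for uv in [(65,525),(393,580),(428,285)]: print('side base',atz(sd,uv[0]/5+310,uv[1]/5+300,.012))
    for uv in [(128,262),(160,125)]: print('side fork',atz(sd,uv[0]/5+310,uv[1]/5+300,.118))
    print('red',tri([(d,105/7+340,20/7+115),(sd,652/5+310,145/5+300)]),'orange',tri([(d,560/7+340,65/7+115),(sd,250/5+310,470/5+300)]))
E
python3 fit.py
```

```text
[ 0.52935498 -0.30293479  0.05      ]
[ 0.51528675 -0.30211047  3.04823856] 174.65120472162215
[[-1.4, -1.9], [0.4, -2.8], [0.1, -2.9], [-0.6, -0.3], [-1.7, -1.0], [-0.9, -0.7], [-0.2, -0.5], [-2.1, -0.1]]
[0.57944979 0.00551729 0.03973581] 2.276694416321409
[[-1.2, -2.6], [0.0, -1.8], [0.5, -2.0], [-0.5, -1.7], [0.1, -0.5], [-1.9, -0.4], [-1.2, -0.7], [-1.0, -0.4]]
probe top [0.53884401 0.28069705 0.17409778] [0.54155479 0.27948258 0.176     ] [0.53763774 0.28139658 0.176     ]
scene base [0.50058325 0.22778471 0.012     ]
scene base [0.60489268 0.21380603 0.012     ]
scene base [0.61899138 0.31785256 0.012     ]
scene fork [0.59789608 0.29538311 0.118     ]
scene fork [0.59321126 0.24337264 0.118     ]
scene fork [0.50666112 0.25781407 0.118     ]
side base [0.61100469 0.33053022 0.012     ]
side base [0.50743383 0.34418657 0.012     ]
side base [0.49146863 0.23418474 0.012     ]
side fork [0.59362573 0.30280991 0.118     ]
side fork [0.5857059  0.25178657 0.118     ]
red [0.44197799 0.27381146 0.14526634] orange [0.56015158 0.38650814 0.14605099]
```

```bash
cat > plan.py <<'E'
import numpy as np, sys
from scipy.spatial.transform import Rotation as Ro
def plan(p,R,tp,yang_deg,n,tilt_fix=True):
    """rows for straight path to tp with tool y at world angle yang, tool down. rounded"""
    c,s=np.cos(np.radians(yang_deg)),np.sin(np.radians(yang_deg))
    Rt=np.column_stack([[-s,c,0],[c,s,0],[0,0,-1]])
    p=np.array(p,float);R=np.array(R);rows=[]
    rv=(Ro.from_matrix(R.T@Rt)).as_rotvec()/n
    for i in range(n):
        d=(np.array(tp)-p)/(n-i)
        r=R.T@d/.05
        r=np.r_[np.round(r,2),np.round(np.degrees(rv)/6,2)]
        rows.append(r); p=p+R@r[:3]*.05; R=R@Ro.from_rotvec(np.radians(r[3:]*6)).as_matrix()
    for r in rows: print(' '.join(f'{v:g}' for v in r))
    print('end',p,'max',np.abs(rows).max())
E
python3 - <<'E'
from h import *; from plan import plan
s=arm.get_state()
import fit
plan(s['tool_pos'],s['ee_rot'],[.515,-.20,.28],-5.3,20)
E
```

```text
-0.55 -0.69 -0.06 -0 0 0.63
-0.6 -0.66 -0.06 -0 0 0.63
-0.64 -0.62 -0.06 -0 0 0.63
-0.68 -0.57 -0.06 -0 0 0.63
-0.71 -0.53 -0.06 -0 0 0.63
-0.75 -0.48 -0.06 -0 0 0.63
-0.78 -0.43 -0.06 -0 0 0.63
-0.8 -0.38 -0.06 -0 0 0.63
-0.83 -0.32 -0.06 -0 0 0.63
-0.85 -0.27 -0.06 -0 0 0.63
-0.86 -0.21 -0.06 -0 0 0.63
-0.87 -0.15 -0.06 -0 0 0.63
-0.88 -0.09 -0.06 -0 0 0.63
-0.89 -0.04 -0.06 -0 0 0.63
-0.89 0.02 -0.06 -0 0 0.63
-0.88 0.08 -0.07 -0 0 0.63
-0.87 0.14 -0.06 -0 0 0.63
-0.86 0.2 -0.07 -0 0 0.63
-0.85 0.25 -0.06 -0 0 0.63
-0.84 0.31 -0.07 -0 0 0.63
end [ 0.51512734 -0.20016793  0.28018478] max 0.89
```

Request:
arm_command(
  targets="-0.55 -0.69 -0.15 0 0 0.63 100;-0.6 -0.66 -0.15 0 0 0.63 100;-0.64 -0.62 -0.15 0 0 0.63 100;-0.68 -0.57 -0.15 0 0 0.63 100;-0.71 -0.53 -0.15 0 0 0.63 100;-0.75 -0.48 -0.15 0 0 0.63 100;-0.78 -0.43 -0.15 0 0 0.63 100;-0.8 -0.38 -0.1 0 0 0.63 100;-0.83 -0.32 -0.1 0 0 0.63 100;-0.85 -0.27 -0.1 0 0 0.63 100",
)

```text
time_s: 1.15
tool_pos: [0.3652, 0.2044, 0.2842]
ee_rot: [[-0.53, 0.848, -0.003], [0.848, 0.53, -0.007], [-0.004, -0.006, -1.0]]
contact_force: [1.6, 0.4, 0.8]
opening: 0.999
```

Run:
```python
from h import *; from plan import plan
d=cap('wrist','w1');d=cap('scene','s1')
s=arm.get_state();print(s['time_s'],s['tool_pos'],s['ee_rot'].round(3).tolist(),s['qpos'].round(3))
```

```text
1.25 [0.36651728 0.20224881 0.28498559] [[-0.526, 0.851, -0.001], [0.851, 0.526, -0.007], [-0.005, -0.005, -1.0]] [ 0.448 -0.463  1.842 -0.006  1.767 -0.107]
```

View pics/w1.png

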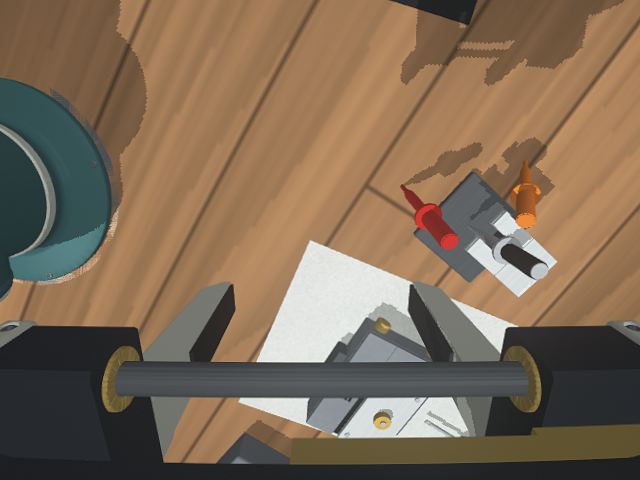

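Run:
```python
from h import *; from plan import plan
s=arm.get_state()
plan(s['tool_pos'],s['ee_rot'],[.51,-.37,.28],-5.3,14)
```

```text
-0.8 -0.26 0.01 -0 0 0.44
-0.81 -0.22 0.01 -0 0 0.44
-0.82 -0.18 0.01 -0 0 0.44
-0.83 -0.14 0.01 -0 0 0.44
-0.84 -0.1 0.01 -0 0 0.44
-0.84 -0.06 0.01 -0 0 0.44
-0.84 -0.03 0.01 -0 0 0.44
-0.84 0.01 0.02 -0 0 0.44
-0.84 0.05 0.01 -0 0 0.44
-0.84 0.09 0.02 -0 0 0.44
-0.84 0.13 0.01 -0 0 0.44
-0.83 0.17 0.02 -0 0 0.44
-0.82 0.21 0.01 -0 0 0.44
-0.8 0.24 0.02 -0 0 0.44
end [ 0.51006214 -0.36984305  0.27986956] max 0.84
```

Request:
arm_command(
  targets="-0.8 -0.26 0.01 0 0 0.6 100;-0.81 -0.22 0.01 0 0 0.6 100;-0.82 -0.16 0.01 0 0 0.6 100;-0.84 -0.12 0.01 0 0 0.6 100;-0.84 -0.08 0.01 0 0 0.6 100;-0.84 0 0.01 0 0 0.6 100;-0.84 0.05 0.01 0 0 0.6 100;0 0 0 0 0 0.6 100;0 0 0 0 0 0.6 100;0 0 0 0 0 0.6 100",
)

```text
time_s: 2.25
tool_pos: [0.4338, -0.0936, 0.2806]
ee_rot: [[0.092, 0.996, -0.003], [0.996, -0.092, -0.005], [-0.005, -0.003, -1.0]]
contact_force: [-0.5, 1.1, 0.7]
opening: 0.998
```

Run:
```python
from h import *; from plan import plan
d=cap('wrist','w2')
s=arm.get_state();print(s['time_s'],s['tool_pos'],s['ee_rot'].round(3).tolist(),s['qpos'].round(3))
plan(s['tool_pos'],s['ee_rot'],[.51,-.37,.25],-5.3,7)
```

```text
2.3 [ 0.43378863 -0.09341042  0.28063409] [[0.096, 0.995, -0.003], [0.995, -0.096, -0.005], [-0.005, -0.003, -1.0]] [-0.266 -0.406  1.81  -0.005  1.74  -0.17 ]
-0.77 0.29 0.09 -0 0.01 -0.01
-0.76 0.29 0.09 -0 0.01 -0.01
-0.77 0.29 0.09 -0 0.01 -0.01
-0.77 0.29 0.09 -0 0.01 -0.01
-0.76 0.29 0.09 -0 0.01 -0.01
-0.77 0.29 0.08 -0 0.01 -0.01
-0.76 0.29 0.09 -0 0.01 -0.01
end [ 0.50980553 -0.36974469  0.24985055] max 0.77
```

View pics/w2.png

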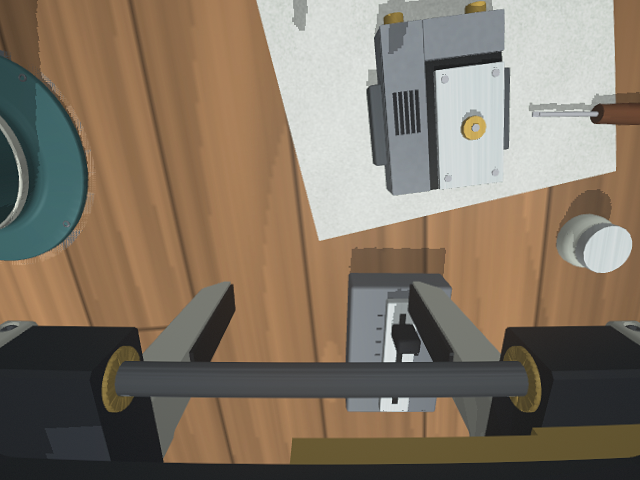

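Request:
arm_command(
  targets="-0.77 0.29 0.09 0 0.02 0 100;-0.76 0.29 0.09 0 0.02 0 100;-0.77 0.29 0.09 0 0.02 0 100;-0.77 0.29 0.09 0 0 0 100;-0.6 0.26 0.09 0 0 0 100;-0.2 0.1 0.05 0 0 0 100;0 0 0 0 0 0 100;0 0 0 0 0 0 100;0 0 0 0 0 0 100;0 0 0 0 0 0 100",
)

```text
time_s: 3.3
tool_pos: [0.4957, -0.293, 0.2541]
ee_rot: [[0.075, 0.997, -0.001], [0.997, -0.075, 0.004], [0.004, -0.001, -1.0]]
contact_force: [-0.6, -0.7, 0.4]
opening: 1.0
```

Run:
```python
from h import *; from plan import plan
d=cap('wrist','w3');cap('side','side3');cap('scene','scene3')
s=arm.get_state();print(s['time_s'],s['tool_pos'],s['ee_rot'].round(3).tolist(),s['qpos'].round(3))
```

```text
3.45 [ 0.49571571 -0.29343567  0.25405046] [[0.076, 0.997, -0.001], [0.997, -0.076, 0.004], [0.004, -0.001, -1.0]] [-0.58  -0.105  1.606  0.003  1.643 -0.504]
```

View pics/w3.png

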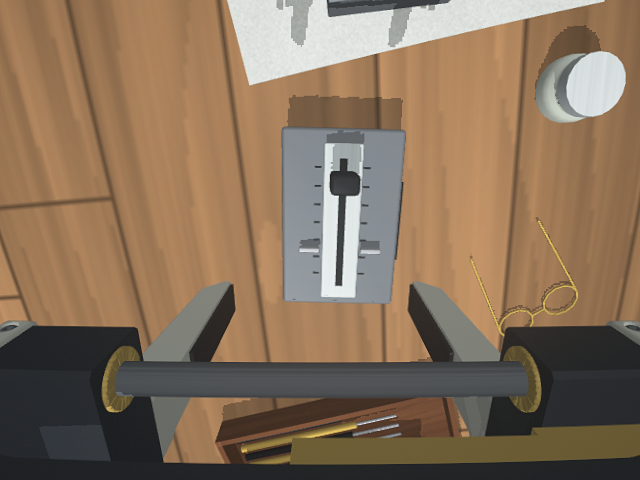

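View pics/scene3.png

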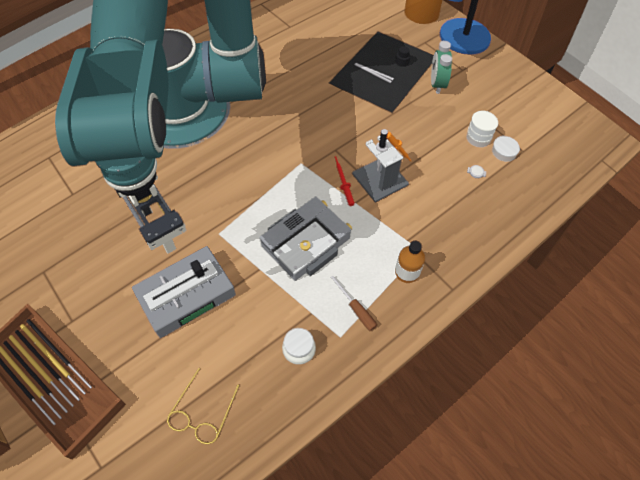

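Run:
```python
from h import *
for i,t in enumerate(['scene0','s1','scene3']): crop(t,310,120,430,215,4,f'q{i}')
ims=[cv2.imread(f'pics/q{i}.png') for i in range(3)]
crop('side3',290,200,470,430,3,'q4')
cv2.imwrite('pics/q.png',np.vstack([np.hstack([cv2.resize(i,(400,316)) for i in ims[:2]]),np.hstack([cv2.resize(ims[2],(400,316)),np.zeros((316,400,3),np.uint8)])])[:600])
```

```text
(no output)
```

View pics/q.png

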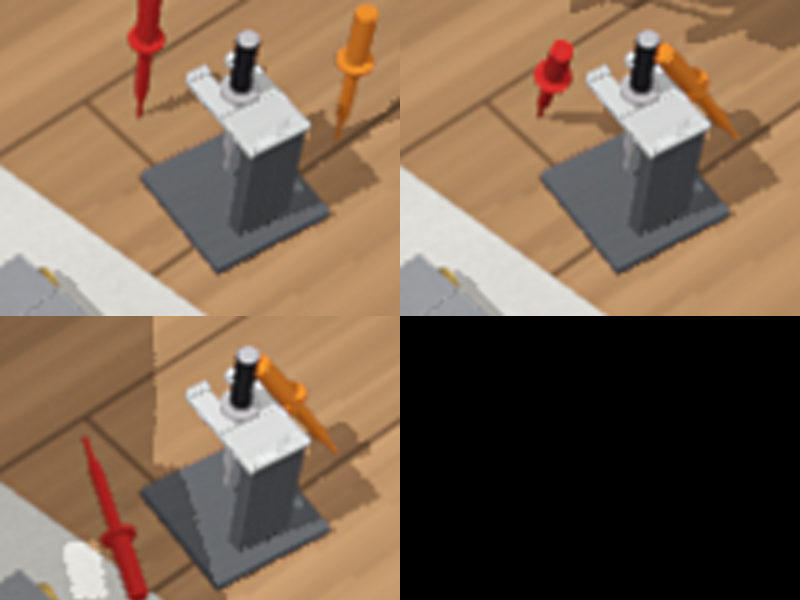

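View pics/side3.png

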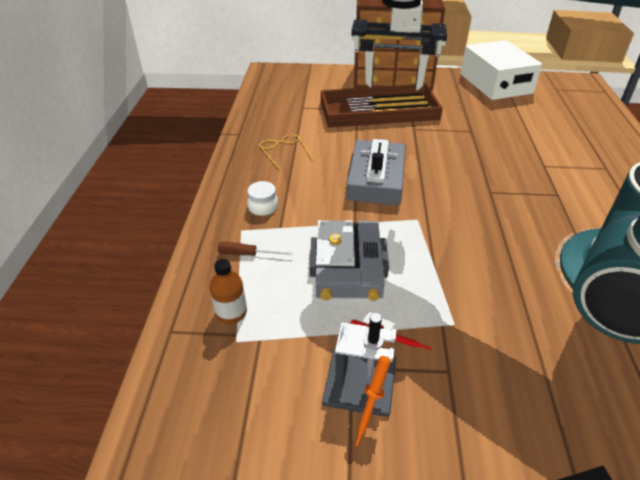

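The red and orange decoys were balanced on their tips and toppled on their own; the arm was well above them. Red lies beside the case, and orange leans on the fork. Now the fader.

Run:
```python
from h import *
crop('w3',270,110,420,315,3.9,'c7')
```

```text
(no output)
```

View pics/c7.png

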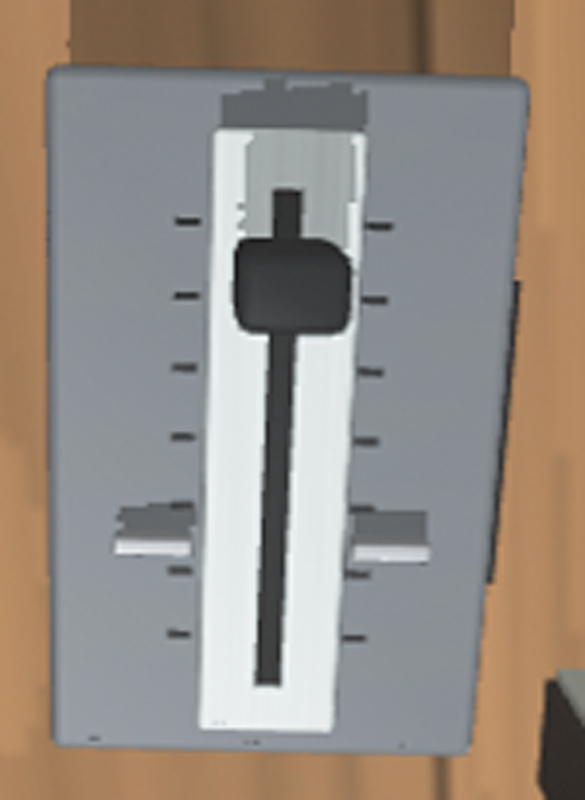

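```bash
cat > f2.py <<'E'
from h import *; import fit
def C(name,pts,s,ox,oy): return [(name,((p[0]+.5)/s+ox-.5,(p[1]+.5)/s+oy-.5),l) for p,l in pts]
a,b=.065,.1
W=C('w3',[((48,68),(a,-b,.05)),((527,82),(-a,-b,.05)),((55,745),(a,b,.05)),((470,752),(-a,b,.05))],3.9,270,110)
t=fit.fit(W,[.515,-.30,3.05])
T=C('scene0',[((43,315),(a,b,.05)),((490,68),(a,-b,.05)),((655,318),(-a,-b,.05)),((185,575),(-a,b,.05))],6,125,235)
T+=C('side0',[((150,103),(-a,b,.05)),((493,130),(a,b,.05)),((470,450),(a,-b,.05)),((90,412),(-a,-b,.05))],7,335,125)
fit.fit(T,[.515,-.30,3.05]); fit.fit(T[:4],[.515,-.30,3.05]); fit.fit(T[4:],[.515,-.30,3.05])
d=load('w3');print('cam',ray(d,1,1)[0])
c,s=np.cos(t[2]),np.sin(t[2]);R=np.array([[c,-s,0],[s,c,0],[0,0,1]])
inv=lambda P:R.T@(P-[t[0],t[1],0])
g=lambda x,y:((x+.5)/3.9+269.5,(y+.5)/3.9+109.5)
print('ribs',inv(atz(d,*g(152,547),.06)),inv(atz(d,*g(392,552),.06)))
for l in [(.014,-.01),(-.014,-.01),(.014,.01),(-.014,.01)]:
  for z in (.064,.104):
    for f in (.02,.03):
      uv=proj(d,R@np.array([l[0],l[1]+f-.06,z])+[t[0],t[1],0])[0]; print(l,z,f,((uv-[269.5,109.5])*3.9-.5).round())
E
python3 f2.py
```

```text
[ 0.51546408 -0.30322006  3.04242578] 174.3181564355231
[[-1.4, -0.7], [2.3, -0.9], [-1.5, 2.4], [1.0, 3.0]]
[ 0.51531077 -0.30310165  3.04526179] 174.48064822356602
[[-1.3, -1.4], [0.6, -2.1], [0.1, -2.1], [-0.7, 0.4], [-1.2, -0.8], [-0.4, -0.4], [0.0, -0.2], [-1.8, -0.0]]
[ 0.51887884 -0.30451854  3.0420852 ] 174.29864266414197
[[-1.0, -0.1], [1.1, -0.7], [0.5, -0.5], [-0.5, 1.9]]
[ 0.51331038 -0.30201141  3.04340598] 174.3743179791728
[[-0.4, -0.5], [0.5, -0.2], [0.8, 0.1], [-1.1, 0.3]]
cam [ 0.50183459 -0.21140177  0.41997379]
ribs [0.0341442  0.02923472 0.06      ] [-0.03378305  0.02907958  0.06      ]
(0.014, -0.01) 0.064 0.02 [232. 267.]
(0.014, -0.01) 0.064 0.03 [231. 305.]
(0.014, -0.01) 0.104 0.02 [236. 287.]
(0.014, -0.01) 0.104 0.03 [234. 329.]
(-0.014, -0.01) 0.064 0.02 [338. 270.]
(-0.014, -0.01) 0.064 0.03 [336. 308.]
(-0.014, -0.01) 0.104 0.02 [355. 290.]
(-0.014, -0.01) 0.104 0.03 [353. 332.]
(0.014, 0.01) 0.064 0.02 [230. 343.]
(0.014, 0.01) 0.064 0.03 [229. 380.]
(0.014, 0.01) 0.104 0.02 [233. 371.]
(0.014, 0.01) 0.104 0.03 [232. 412.]
(-0.014, 0.01) 0.064 0.02 [334. 345.]
(-0.014, 0.01) 0.064 0.03 [333. 382.]
(-0.014, 0.01) 0.104 0.02 [350. 374.]
(-0.014, 0.01) 0.104 0.03 [348. 415.]
```

Run:
```python
from h import *; from plan import plan
s=arm.get_state()
plan(s['tool_pos'],s['ee_rot'],[.520,-.2535,.073],-5.65,9)
```

```text
0.09 0.05 0.4 -0 -0 0.02
0.09 0.05 0.4 -0 -0 0.02
0.09 0.05 0.4 -0 -0 0.02
0.09 0.05 0.4 -0 -0 0.02
0.09 0.04 0.4 -0 -0 0.02
0.09 0.05 0.41 -0 -0 0.02
0.09 0.04 0.4 -0 -0 0.02
0.1 0.05 0.41 -0 -0 0.02
0.09 0.04 0.4 -0 -0 0.02
end [ 0.5199029  -0.25359924  0.07318692] max 0.41
```

Request:
arm_command(
  targets="0.2 0.12 0.4 0 0 0.04 60;0.2 0.12 0.4 0 0 0.04 60;0.2 0.12 0.4 0 0 0.04 60;0.2 0.05 0.4 0 0 0.04 60;0.05 0 0.4 0 0 0.04 60;0 0 0.4 0 0 0.02 60;0 0 0.2 0 0 0 60;0 0 0 0 0 0 60;0 0 0 0 0 0 60;0 0 0 0 0 0 60",
)

```text
time_s: 4.45
tool_pos: [0.5213, -0.2495, 0.1243]
ee_rot: [[0.098, 0.995, 0.005], [0.995, -0.098, 0.0], [0.001, 0.005, -1.0]]
contact_force: [-0.3, -0.2, 0.1]
opening: 0.598
```

Run:
```python
from h import *; from plan import plan
s=arm.get_state()
print(s['tool_pos'],s['time_s']);plan(s['tool_pos'],s['ee_rot'],[.520,-.2535,.073],-5.65,4)
cap('wrist','w4');cap('side','side4')
```

```text
[ 0.52126508 -0.24949915  0.12434321] 4.45
-0.02 -0.01 0.26 0.01 -0 0
-0.02 -0 0.26 0.01 -0 0
-0.02 -0.01 0.25 0.01 -0 0
-0.02 -0 0.26 0.01 -0 0
end [ 0.52005519 -0.253351    0.07283594] max 0.26
```

View pics/w4.png

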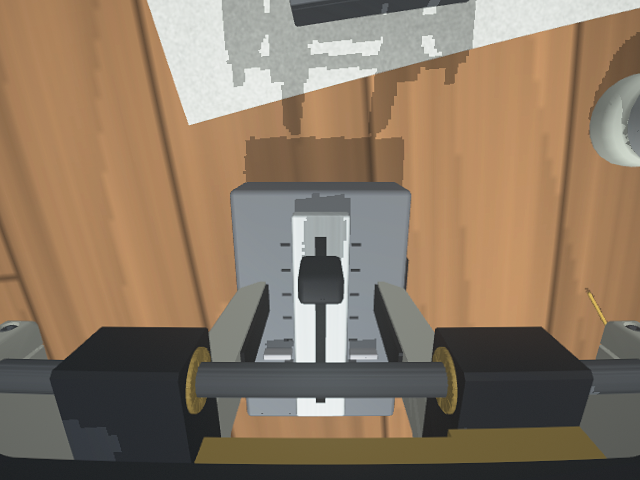

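Run:
```python
from h import *
d=load('w4'); crop('w4',220,170,420,400,3.4,'c8')
for v in (257,303): print(atz(d,321,v,.104),atz(d,321,v,.064))
print(proj(d,[[.5213,-.2495,.1243]]))
```

```text
[ 0.52257558 -0.23361704  0.104     ] [ 0.52135786 -0.24784892  0.064     ]
[ 0.51971272 -0.26272718  0.104     ] [ 0.51787927 -0.28321989  0.064     ]
[[321.70945671 298.1152228 ]]
```

View pics/c8.png

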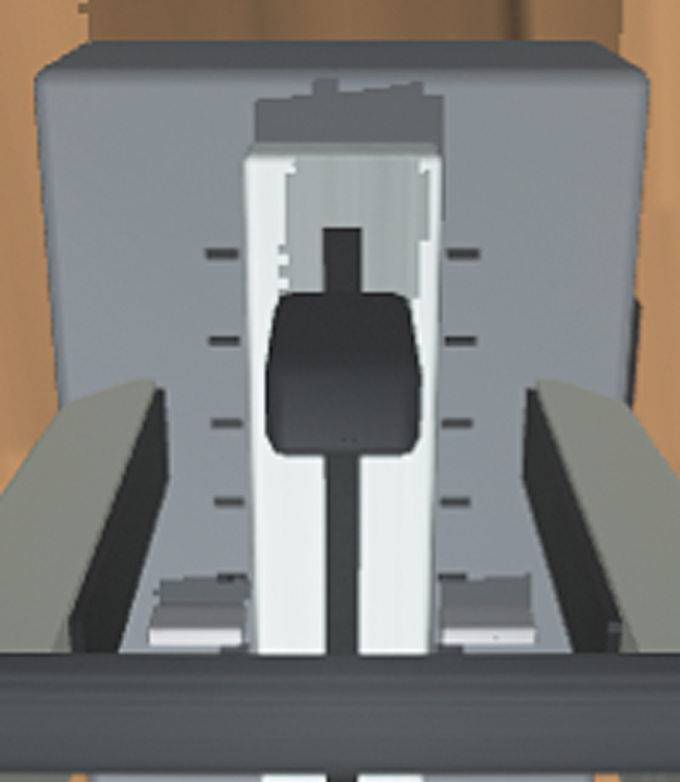

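Request:
arm_command(
  targets="-0.04 -0.01 0.26 0 0 0 60;-0.04 -0.01 0.26 0 0 0 60;-0.02 0 0.26 0 0 0 60;0 0 0.18 0 0 0 60;0 0 0.02 0 0 0 20;0 0 0 0 0 0 20;0 0 0 0 0 0 20;0 0 0 0 0 0 20;0 0 0 0 0 0 20;0 0 0 0 0 0 20",
  squeeze=15,
)

```text
time_s: 5.55
tool_pos: [0.5204, -0.2551, 0.0711]
ee_rot: [[0.098, 0.995, 0.006], [0.995, -0.098, 0.0], [0.001, 0.006, -1.0]]
contact_force: [1.3, -1.3, -4.1]
opening: 0.302
```

Run:
```python
from h import *; from plan import plan
s=arm.get_state()
print(s['tool_pos'],s['time_s'],s['opening'],s['contact_force']);plan(s['tool_pos'],s['ee_rot'],[.512,-.333,.073],-5.65,9)
cap('wrist','w5')
```

```text
[ 0.52037094 -0.25508979  0.07112902] 5.55 0.30186594587895704 [ 1.31401813 -1.33157129 -4.14718287]
-0.17 -0 -0 0.01 -0 0
-0.17 -0 -0 0.01 -0 0
-0.18 -0 -0.01 0.01 -0 0
-0.17 -0 -0 0.01 -0 0
-0.18 -0 -0.01 0.01 -0 0
-0.17 -0 -0 0.01 -0 0
-0.18 -0 -0.01 0.01 -0 0
-0.17 -0.01 -0 0.01 -0 0
-0.18 -0 -0.01 0.01 -0 0
end [ 0.51216372 -0.33316251  0.07307742] max 0.18
```

View pics/w5.png

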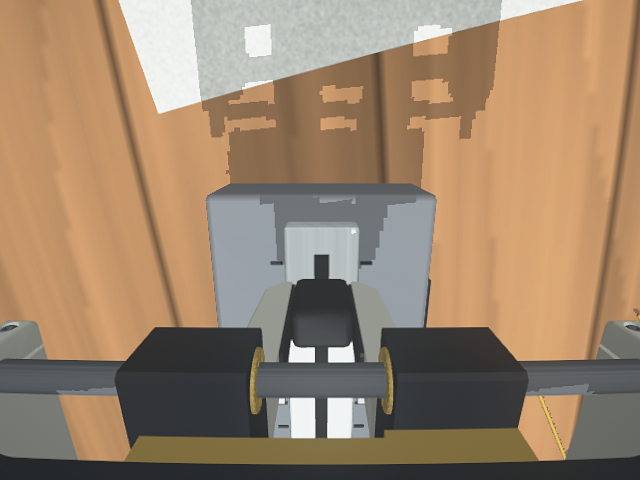

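Request:
arm_command(
  targets="-0.1 0 0 0 0 0 20;-0.2 0 0 0 0 0 20;-0.2 0 0 0 0 0 20;-0.2 0 0 0 0 0 20;-0.2 0 0 0 0 0 20;-0.2 0 0 0 0 0 20;-0.2 0 0 0 0 0 20;-0.15 0 0 0 0 0 20;-0.08 0 0 0 0 0 20;0 0 0 0 0 0 20",
)

```text
time_s: 6.6
tool_pos: [0.512, -0.3387, 0.0711]
ee_rot: [[0.099, 0.995, 0.006], [0.995, -0.099, 0.001], [0.002, 0.006, -1.0]]
contact_force: [3.1, -0.3, -3.5]
opening: 0.299
```

Run:
```python
from h import *; from plan import plan
s=arm.get_state()
print(s['tool_pos'],s['time_s'],s['opening'],s['contact_force'])
cap('wrist','w6');cap('side','side6');cap('scene','scene6')
crop('side6',335,110,420,210,6,'c9');crop('scene6',125,225,245,325,6,'c10')
```

```text
[ 0.51197456 -0.33873847  0.0711446 ] 6.6 0.29904747233260914 [ 3.11030634 -0.31349437 -3.46622475]
```

View pics/w6.png

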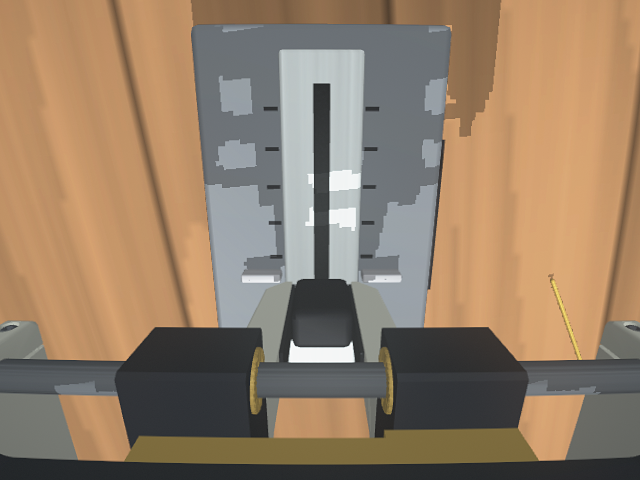

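View pics/c9.png

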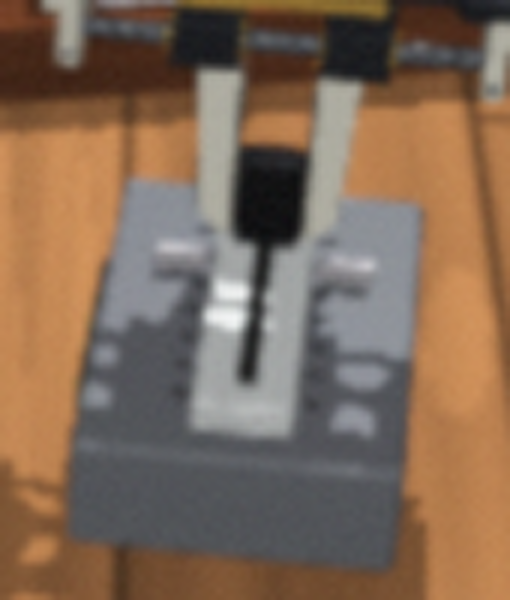

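View pics/c10.png

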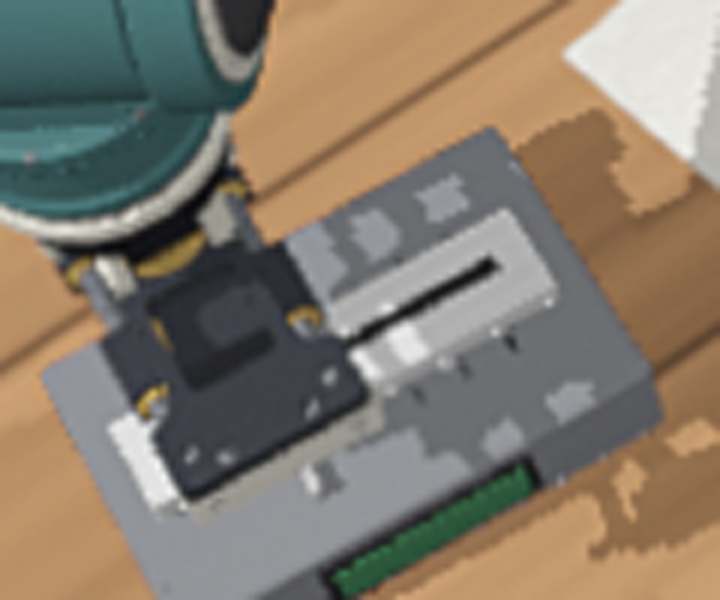

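Run:
```python
from h import *
crop('w6',230,230,415,360,4.3,'c11')
```

```text
(no output)
```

View pics/c11.png

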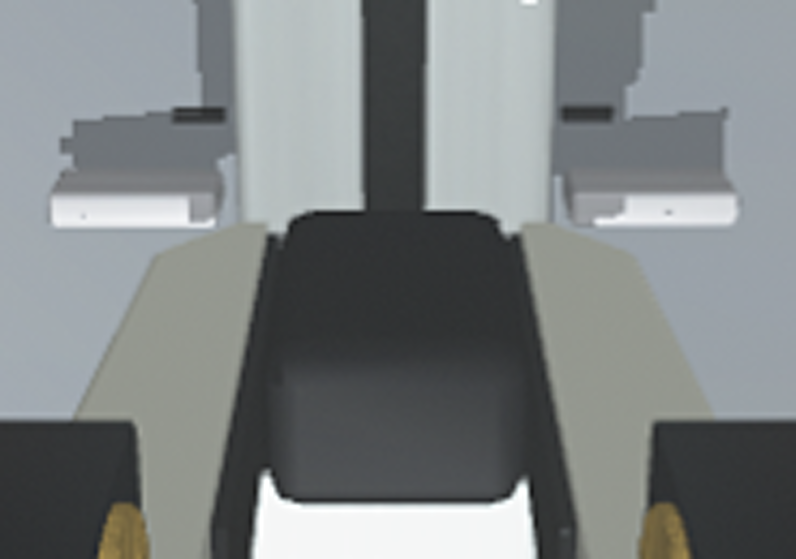

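Run:
```python
from h import *
d=load('w6');g=lambda x,y:((x+.5)/4.3+229.5,(y+.5)/4.3+229.5)
tx=np.radians(174.4);yax=np.array([-np.sin(tx),np.cos(tx),0])
for n,x,y,z in [('rib',130,209,.06),('rib',655,209,.06),('near top',398,502,.104),('far top',398,365,.104),('far base',398,212,.064)]:
  P=atz(d,*g(x,y),z);print(n,P,P@yax)
s=np.array([.51197,-.33874,0]);print('tcp',s@yax)
d=load('w4')
for n,u,v,z in [('near',321,303.2,.104),('farbase',321,256.5,.064)]:
  P=atz(d,u,v,z);print(n,P@yax)
print(np.array([.52126,-.2495,0])@yax)
d=load('w5');print(atz(d,321,346.3,.104)@yax,np.array([.52037,-.25509,0])@yax)
```

```text
rib [ 0.47852344 -0.3286331   0.06      ] 0.28036896478385537
rib [ 0.54616344 -0.33554792  0.06      ] 0.2806502749902361
near top [ 0.51121557 -0.34622727  0.104     ] 0.2946889694004243
far top [ 0.51278482 -0.3303039   0.104     ] 0.27868846407847275
far base [ 0.51310365 -0.33083888  0.064     ] 0.27918977435622505
tcp 0.2871638122801538
near 0.21089119659204275
farbase 0.195420823126567
0.19744317396701272
0.2105647085770505 0.2030933439136968
```

Request:
arm_command(
  targets="0.05 0 0 0 0 0 20;0.05 0 0 0 0 0 20;0 0 0 0 0 0 20;0 0 0 0 0 0 60;0 0 0 0 0 0 60;0 0 0 0 0 0 60;0 0 -0.4 0 0 0 60;0 0 -0.8 0 0 0 60;0 0 -0.8 0 0 0 60;-0.2 0 -0.4 0 0 0 60",
)

```text
time_s: 7.75
tool_pos: [0.5096, -0.3405, 0.1927]
ee_rot: [[0.097, 0.995, 0.001], [0.995, -0.097, 0.004], [0.004, 0.001, -1.0]]
contact_force: [0.4, -0.4, -1.0]
opening: 0.6
```

Run:
```python
from h import *; from plan import plan
s=arm.get_state()
print(s['tool_pos'],s['time_s'],s['opening'],s['contact_force'])
cap('wrist','w7');cap('side','side7');cap('scene','scene7')
crop('side7',335,110,420,210,6,'c12');crop('scene7',125,225,245,325,6,'c13')
```

```text
[ 0.50955077 -0.3404736   0.19269955] 7.75 0.6004669263095445 [ 0.40692507 -0.39313441 -0.96890585]
```

View pics/w7.png

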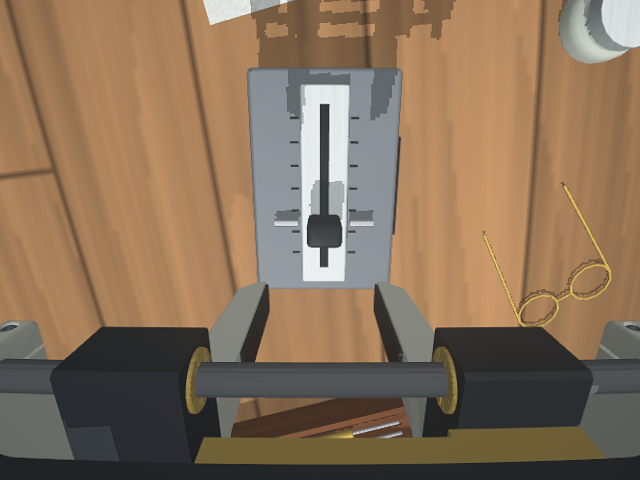

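View pics/c12.png

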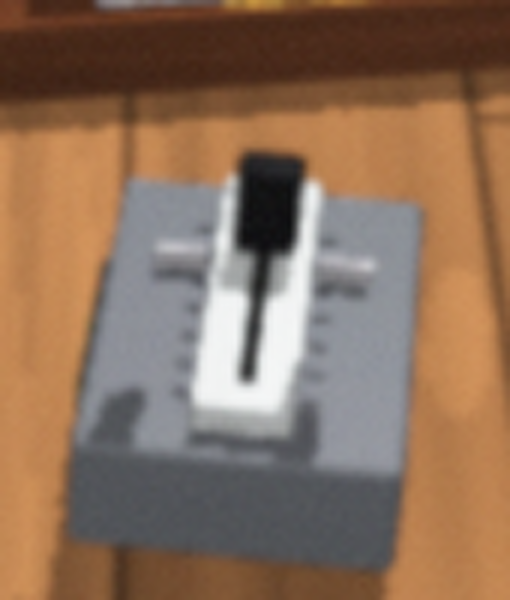

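View pics/c13.png

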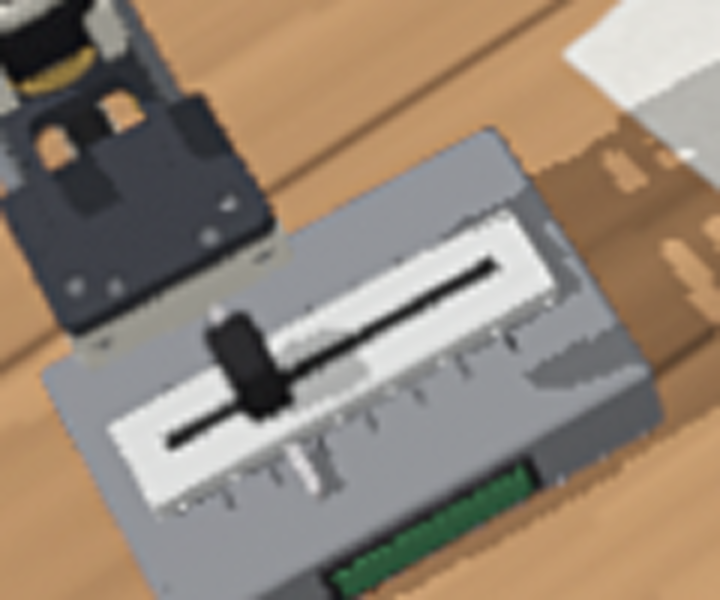

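Run:
```python
from h import *
crop('w7',260,170,390,290,6,'c14')
```

```text
(no output)
```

View pics/c14.png

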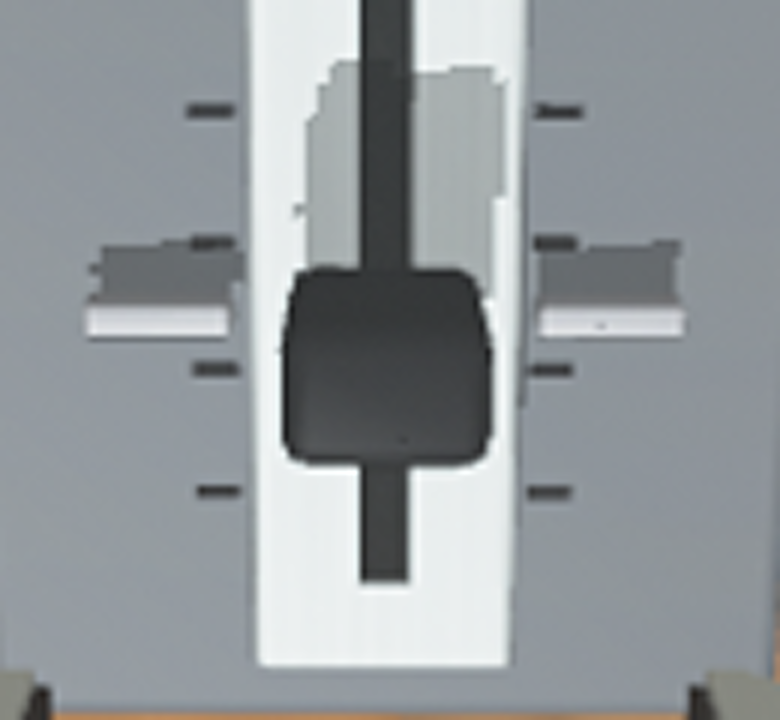

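```bash
cat > fd.py <<'E'
from h import *
tx=np.radians(174.4);yax=np.array([-np.sin(tx),np.cos(tx),0]);xax=np.array([np.cos(tx),np.sin(tx),0])
def an(tag,o,s,ribs,near,far,sign=1):
    d=load(tag);g=lambda p:((p[0]+.5)/s+o[0]-.5,(p[1]+.5)/s+o[1]-.5)
    r=np.mean([atz(d,*g(p),.06) for p in ribs],0)@yax
    n=atz(d,*g(near),.104)@yax; f=[atz(d,*g(far),z)@yax for z in(.064,.104)]
    print(tag,'rib',r,'near top->centre',n-.01-r,'far base->centre',f[0]+.01-r,'far top',f[1]+.01-r)
an('w7',(260,170),6,[(158,321),(612,321)],(385,463),(385,268))
an('w6',(230,230),4.3,[(130,209),(655,209)],(398,502),(398,212))
an('w3',(270,110),3.9,[(152,547),(392,552)],(292,333),(290,240))
E
python3 fd.py
```

```text
w7 rib 0.28078092040450736 near top->centre -0.0019069567614083405 far base->centre 0.0010763489200789067 far top -0.00769426916822552
w6 rib 0.28050961988704576 near top->centre 0.004179349513378561 far base->centre 0.008680154469179302 far top -0.008503845639614593
w3 rib 0.28062930105104184 near top->centre -0.07862285737347935 far base->centre -0.07664988900665934 far top -0.0803082540221306
```

Run:
```python
from h import *
from fd import yax,xax
d=load('side7');g=lambda p:((p[0]+.5)/6+334.5,(p[1]+.5)/6+109.5)
r=[atz(d,*g(p),.06) for p in [(185,246),(347,265)]]
print([q@yax for q in r],[q@xax for q in r])
r=np.mean(r,0)@yax
print('base near',atz(d,*g((265,249)),.064)@yax+.01-r,'top far',atz(d,*g((272,152)),.104)@yax-.01-r)
d=load('scene7');g=lambda p:((p[0]+.5)/6+124.5,(p[1]+.5)/6+224.5)
r=atz(d,*g((306,470)),.06);print(r@yax)
for p,z in [((258,335),.104),((228,322),.104)]: P=atz(d,*g(p),z);print(P@yax,P@xax)
```

```text
w7 rib 0.28078092040450736 near top->centre -0.0019069567614083405 far base->centre 0.0010763489200789067 far top -0.00769426916822552
w6 rib 0.28050961988704576 near top->centre 0.004179349513378561 far base->centre 0.008680154469179302 far top -0.008503845639614593
w3 rib 0.28062930105104184 near top->centre -0.07862285737347935 far base->centre -0.07664988900665934 far top -0.0803082540221306
[np.float64(0.28224167142705187), np.float64(0.2784821106844077)] [np.float64(-0.5737907075401127), np.float64(-0.5062684871811557)]
base near 0.008557381462691693 top far -0.0015759189355297187
0.28241070831112086
0.27389631839300055 -0.5437367727053526
0.2808879709146541 -0.5329101864358811
```

Run:
```python
from h import *
from fd import yax,xax
def ov(tag,o,s,sz,xc,yc,out):
    d=load(tag);im=cv2.imread(f'pics/{tag}.png')[o[1]:o[1]+sz[1],o[0]:o[0]+sz[0]]
    im=cv2.resize(im,None,fx=s,fy=s,interpolation=cv2.INTER_CUBIC)
    def P(x,y,z): 
        w=xax*(xc+x)+yax*(yc+y)+np.array([0,0,z]); uv=proj(d,w)[0]; return tuple(int(round(v)) for v in ((uv-np.array(o)+.5)*s-.5))
    def L(a,b,c): cv2.line(im,P(*a),P(*b),c,1)
    for z in(.064,.104):
        q=[(.014,.01,z),(-.014,.01,z),(-.014,-.01,z),(.014,-.01,z)]
        for i in range(4): L(q[i],q[(i+1)%4],(0,255,0) if z>.1 else (0,255,255))
    for sg in(1,-1):
        q=[(sg*.023,.0025,.06),(sg*.045,.0025,.06),(sg*.045,-.0025,.06),(sg*.023,-.0025,.06)]
        for i in range(4): L(q[i],q[(i+1)%4],(0,0,255))
    return im
xc=np.array([.515,-.303,0])@xax;yc=.2807
a=ov('w7',(260,170),5,(130,110),xc,yc,'');b=ov('side7',(345,120),7,(70,70),xc,yc,'')
cv2.imwrite('pics/o1.png',a);cv2.imwrite('pics/o2.png',b);cv2.imwrite('pics/o3.png',ov('scene7',(140,265),7,(80,60),xc,yc,''))
```

```text
w7 rib 0.28078092040450736 near top->centre -0.0019069567614083405 far base->centre 0.0010763489200789067 far top -0.00769426916822552
w6 rib 0.28050961988704576 near top->centre 0.004179349513378561 far base->centre 0.008680154469179302 far top -0.008503845639614593
w3 rib 0.28062930105104184 near top->centre -0.07862285737347935 far base->centre -0.07664988900665934 far top -0.0803082540221306
```

View pics/o1.png

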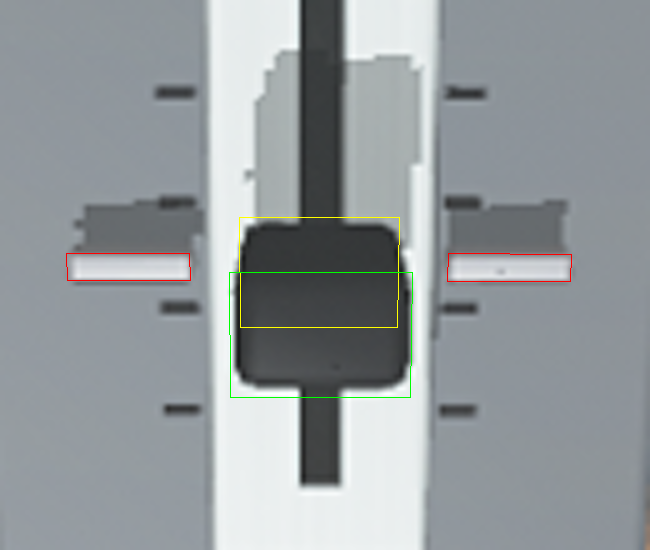

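View pics/o2.png

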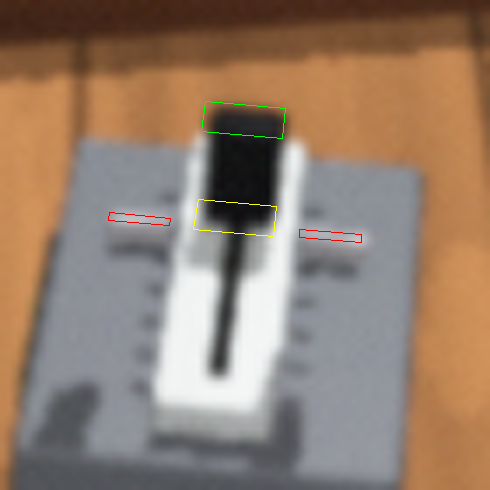

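View pics/o3.png

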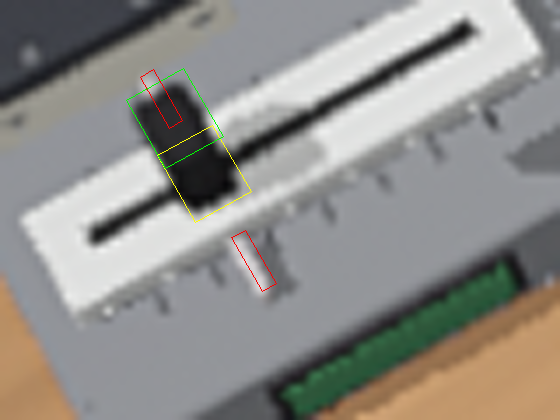

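Run:
```python
from h import *; from plan import plan
s=arm.get_state()
plan(s['tool_pos'],s['ee_rot'],[.50,.20,.31],2.3,13)
```

```text
0.83 -0.1 -0.18 0 -0 -0.1
0.83 -0.09 -0.18 0 -0 -0.1
0.83 -0.08 -0.18 0 -0 -0.1
0.83 -0.07 -0.18 0 -0 -0.1
0.83 -0.06 -0.18 0 -0 -0.1
0.83 -0.05 -0.18 0 -0 -0.1
0.83 -0.04 -0.18 0 -0 -0.1
0.83 -0.03 -0.18 0 -0 -0.1
0.83 -0.03 -0.18 0 -0 -0.1
0.84 -0.02 -0.18 0 -0 -0.1
0.83 -0.01 -0.18 0 -0 -0.1
0.84 0 -0.19 0 -0 -0.1
0.83 0.01 -0.18 0 -0 -0.1
end [0.49976173 0.19991548 0.30997525] max 0.84
```

Request:
arm_command(
  targets="0.6 -0.05 -0.25 0 0 -0.13 60;0.85 -0.02 -0.25 0 0 -0.13 60;0.9 0.05 -0.25 0 0 -0.13 60;0.9 0.05 -0.25 0 0 -0.13 60;0.9 0.05 -0.2 0 0 -0.13 60;0.9 0.05 -0.2 0 0 -0.13 60;0.7 0.05 -0.1 0 0 -0.13 60;0.4 0.05 0 0 0 -0.13 60;0.1 0 0 0 0 -0.13 60;0 0 0 0 0 0 60",
)

```text
time_s: 8.9
tool_pos: [0.5333, -0.0164, 0.2545]
ee_rot: [[-0.027, 0.999, -0.017], [1.0, 0.028, 0.012], [0.012, -0.017, -1.0]]
contact_force: [-0.8, -1.3, -0.7]
opening: 0.599
```

Run:
```python
from h import *; from plan import plan
s=arm.get_state()
print(s['tool_pos'],s['ee_rot'].round(3).tolist(),s['time_s'],s['opening'],s['contact_force'])
cap('wrist','w8')
```

```text
[ 0.53329985 -0.01635063  0.254537  ] [[-0.027, 0.999, -0.017], [1.0, 0.028, 0.012], [0.012, -0.017, -1.0]] 8.9 0.5993122848943963 [-0.83080989 -1.32238188 -0.73910786]
```

View pics/w8.png

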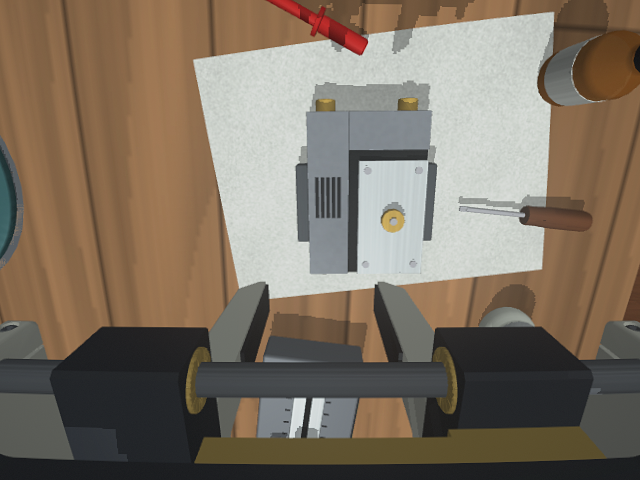

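Run:
```python
from h import *
crop('w8',285,95,450,290,4,'c15')
```

```text
(no output)
```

View pics/c15.png

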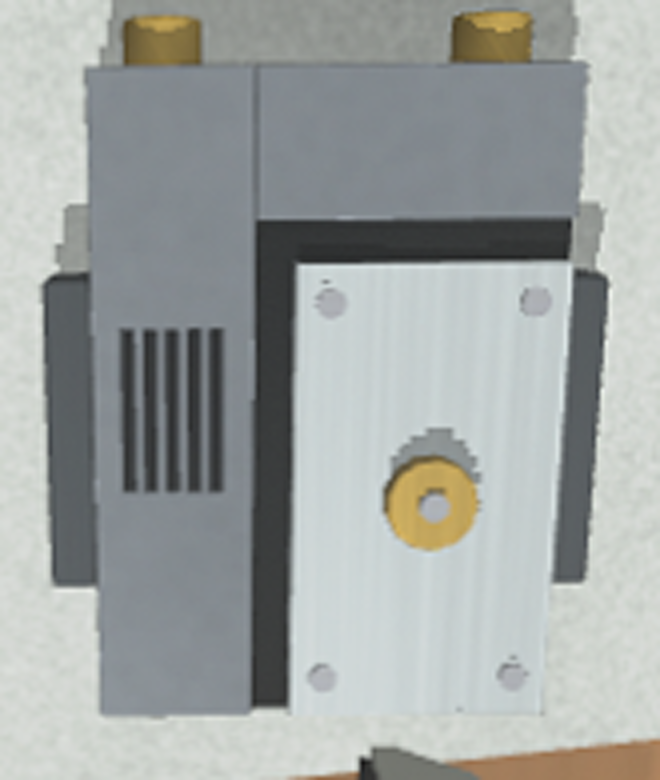

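```bash
cat > f3.py <<'E'
from h import *; import fit
def C(name,pts,s,ox,oy): return [(name,((p[0]+.5)/s+ox-.5,(p[1]+.5)/s+oy-.5),l) for p,l in pts]
a,b,z=.065,.09,.045
W=C('w8',[((88,68),(-a,b,z)),((585,64),(a,b,z)),((100,713),(-a,-b,z)),((542,713),(a,-b,z)),((257,219),(-.0205,.0505,z)),((297,263),(-.0095,.0395,z)),((252,713),(-.0205,-.09,z)),((290,713),(-.0095,-.09,z)),((573,219),(.065,.0505,z)),((572,263),(.065,.0395,z))],4,285,95)
k=fit.fit(W,[.58,0,.04])
S=C('scene0',[((72,340),(-a,-b,.045)),((460,47),(-a,b,.045)),((708,282),(a,b,.045)),((315,590),(a,-b,.045)),((458,187),(-.0205,.0505,z))],7,250,190)
S2=C('side0',[((500,440),(-a,b,.045)),((97,435),(a,b,.045)),((472,67),(-a,-b,.045)),((107,62),(a,-b,.045))],6,300,210)
fit.fit(S,k);fit.fit(S2,k);fit.fit(W+S+S2,k)
E
python3 f3.py
python3 - <<'E'
from h import *; from plan import plan
s=arm.get_state()
plan(s['tool_pos'],s['ee_rot'],[.51,.22,.31],2.3,6)
E
```

```text
[0.57895013 0.00558871 0.03998365] 2.29089446171418
[[-1.1, -0.7], [1.1, -1.0], [-0.3, 1.0], [0.2, 0.4], [-0.5, 0.5], [-0.2, -0.0], [-0.4, 0.8], [-0.5, 0.8], [1.4, -0.2], [0.9, -0.6]]
[0.5824034  0.00223601 0.04779943] 2.7387053862798783
[[-1.1, -0.3], [-0.1, 0.0], [0.7, -0.3], [0.0, 0.5], [0.3, 0.1]]
[0.57827739 0.00562835 0.03701248] 2.1206588057584157
[[1.0, 0.0], [-1.0, 0.0], [-0.1, -0.1], [0.1, -0.0]]
[0.5790468  0.00540036 0.0401017 ] 2.2976579450876704
[[-1.0, -0.5], [1.1, -0.8], [-0.3, 1.2], [0.3, 0.5], [-0.4, 0.6], [-0.2, 0.1], [-0.3, 1.0], [-0.4, 0.9], [1.5, -0.0], [1.0, -0.4], [-0.9, -2.3], [0.3, -1.4], [0.8, -1.7], [-0.2, -1.4], [0.6, -1.4], [0.7, -0.2], [-1.3, -0.0], [-0.6, -0.3], [-0.4, -0.1]]
0.79 -0.06 -0.17 -0.03 -0.02 -0.02
0.79 -0.06 -0.18 -0.03 -0.02 -0.02
0.79 -0.05 -0.18 -0.03 -0.02 -0.02
0.8 -0.05 -0.18 -0.03 -0.02 -0.02
0.79 -0.05 -0.18 -0.03 -0.02 -0.02
0.8 -0.05 -0.19 -0.03 -0.02 -0.02
end [0.5102236  0.22018162 0.31020722] max 0.8
```

Request:
arm_command(
  targets="0.6 -0.05 -0.2 -0.08 -0.06 0 60;0.85 -0.06 -0.25 -0.05 -0.03 0 60;0.85 -0.06 -0.25 -0.03 -0.02 0 60;0.85 -0.06 -0.2 -0.03 -0.02 0 60;0.8 -0.06 -0.15 0 0 0 60;0.5 -0.06 0 0 0 0 60;0.1 0 0 0 0 0 60;0 0 0 0 0 0 60;0 0 0 0 0 0 60;0 0 0 0 0 0 60",
)

```text
time_s: 9.95
tool_pos: [0.5126, 0.2052, 0.3032]
ee_rot: [[-0.008, 1.0, -0.004], [1.0, 0.008, -0.005], [-0.005, -0.004, -1.0]]
contact_force: [0.3, 0.3, 0.7]
opening: 0.599
```

Run:
```python
from h import *; from plan import plan
s=arm.get_state()
print(s['tool_pos'],s['ee_rot'].round(3).tolist(),s['time_s'],s['opening'],s['contact_force'])
cap('wrist','w9');cap('side','side9');crop('side9',310,300,430,450,4,'c16')
```

```text
[0.51257941 0.20522268 0.30316784] [[-0.008, 1.0, -0.004], [1.0, 0.008, -0.005], [-0.005, -0.004, -1.0]] 9.95 0.5987445991322481 [0.32565141 0.32694326 0.6788895 ]
```

View pics/w9.png

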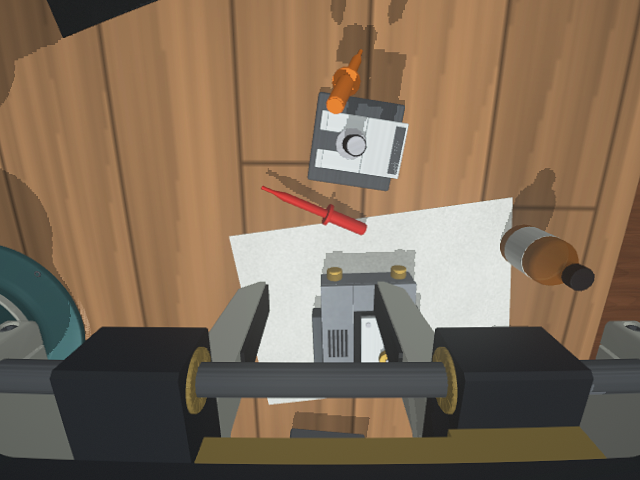

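View pics/c16.png

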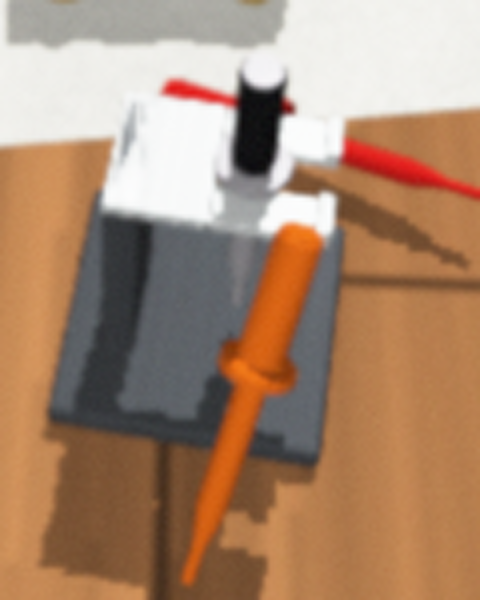

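Run:
```python
from h import *
crop('w9',300,80,420,200,6,'c17')
```

```text
(no output)
```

View pics/c17.png

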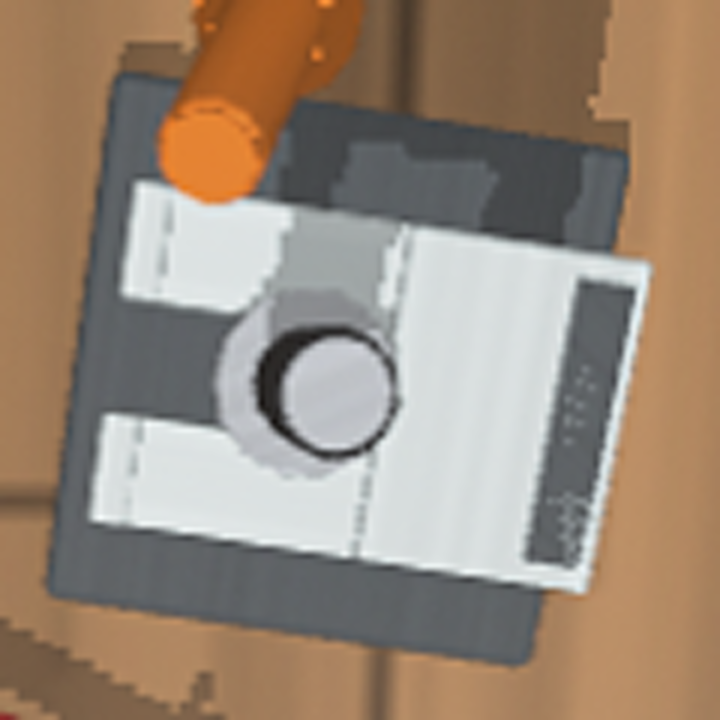

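Run:
```python
from h import *; import fit
d=load('w9');g=lambda x,y:((x+.5)/6+299.5,(y+.5)/6+79.5)
print('cap',atz(d,*g(339,393),.176),'collar',atz(d,*g(307,383),.123))
P={n:atz(d,*g(*p),.118)[:2] for n,p in dict(fl=(133,182),fr=(88,522),bl=(652,262),br=(587,592),sl=(122,297),sr=(104,412)).items()}
for n in P: print(n,P[n])
print(np.linalg.norm(P['fl']-P['fr']),np.linalg.norm(P['bl']-P['br']),np.linalg.norm(P['fl']-P['bl']),np.linalg.norm(P['sl']-P['sr']))
f=(P['fl']+P['fr'])/2;b=(P['bl']+P['br'])/2;u=(b-f)/np.linalg.norm(b-f);print('yaw',np.degrees(np.arctan2(u[1],u[0])),'seat',f+u*.032, 'slotmid',(P['sl']+P['sr'])/2,f)
B={n:atz(d,*g(*p),.012)[:2] for n,p in dict(a=(117,72),b=(628,150),c=(530,665),dd=(48,595)).items()}
print(B,np.mean(list(B.values()),0))
o=atz(d,*g(212,150),.13);print('orange top',o)
o1=load('scene0');s0=load('side0')
print(tri([(o1,(312.5)/7+339.5,115.5/7+114.5),(s0,330.5/5+309.5,90.5/5+299.5)]))
s=arm.get_state();print(s['tool_pos'])
```

```text
cap [0.53993246 0.28008152 0.176     ] collar [0.53971265 0.28004639 0.123     ]
fl [0.51136417 0.31074267]
fr [0.50429478 0.25720159]
bl [0.59522852 0.29943997]
br [0.58841502 0.24639454]
sl [0.50972664 0.29314151]
sr [0.50688889 0.27502868]
0.05400577183643665 0.05348122549006821 0.08462257844485661 0.01833378026141958
yaw -7.498039288675868 seat [0.53955585 0.27979638] slotmid [0.50830777 0.28408509] [0.50782948 0.28397213]
{'a': array([0.50761093, 0.3387544 ]), 'b': array([0.61362   , 0.32478876]), 'c': array([0.59991895, 0.2174151 ]), 'dd': array([0.49310801, 0.23185725])} [0.55356447 0.27820388]
orange top [0.52348751 0.31472522 0.13      ]
[0.53866482 0.28019145 0.17493767]
[0.5125038  0.20542067 0.30328144]
```

Run:
```python
from h import *; from plan import plan
s=arm.get_state()
plan(s['tool_pos'],s['ee_rot'],[.540,.280,.20],2.3,6)
```

```text
0.25 0.09 0.34 -0.01 0.01 -0.05
0.25 0.1 0.34 -0.01 0.01 -0.05
0.25 0.1 0.34 -0.01 0.01 -0.05
0.25 0.1 0.35 -0.01 0.01 -0.05
0.24 0.1 0.35 -0.01 0.01 -0.05
0.25 0.09 0.34 -0.01 0.01 -0.05
end [0.5398293  0.28024276 0.20005659] max 0.35
```

Request:
arm_command(
  targets="0.25 0.1 0.34 -0.02 0.02 -0.06 50;0.25 0.1 0.34 -0.02 0.02 -0.06 50;0.25 0.1 0.34 -0.02 0.02 -0.06 50;0.25 0.1 0.34 -0.02 0.02 -0.06 50;0.25 0.1 0.34 0 0.02 -0.06 50;0.16 0.06 0.25 0 0 0 50;0 0 0 0 0 0 50;0 0 0 0 0 0 50;0 0 0 0 0 0 50;0 0 0 0 0 0 50",
)

```text
time_s: 11.05
tool_pos: [0.5423, 0.2731, 0.2057]
ee_rot: [[-0.032, 0.999, 0.009], [0.999, 0.032, 0.006], [0.006, 0.009, -1.0]]
contact_force: [-0.4, 0.3, -1.5]
opening: 0.499
```

Run:
```python
from h import *; from plan import plan
s=arm.get_state()
print(s['tool_pos'],s['ee_rot'].round(3).tolist(),s['time_s'],s['opening'],s['contact_force'])
plan(s['tool_pos'],s['ee_rot'],[.540,.280,.126],2.3,4)
d=cap('wrist','w10'); print(proj(d,[[.54,.28,.176],s['tool_pos']]))
```

```text
[0.54226504 0.27309065 0.20566711] [[-0.032, 0.999, 0.009], [0.999, 0.032, 0.006], [0.006, 0.009, -1.0]] 11.05 0.4990234652628375 [-0.37022759  0.32146248 -1.47675561]
0.03 -0.01 0.4 0.02 -0.01 -0.02
0.03 -0.01 0.4 0.02 -0.01 -0.02
0.04 -0.02 0.4 0.02 -0.01 -0.02
0.03 -0.01 0.39 0.02 -0.01 -0.02
end [0.54002402 0.27987344 0.1261836 ] max 0.4
[[317.71040549 266.01336936]
 [321.58643827 298.21919931]]
```

View pics/w10.png

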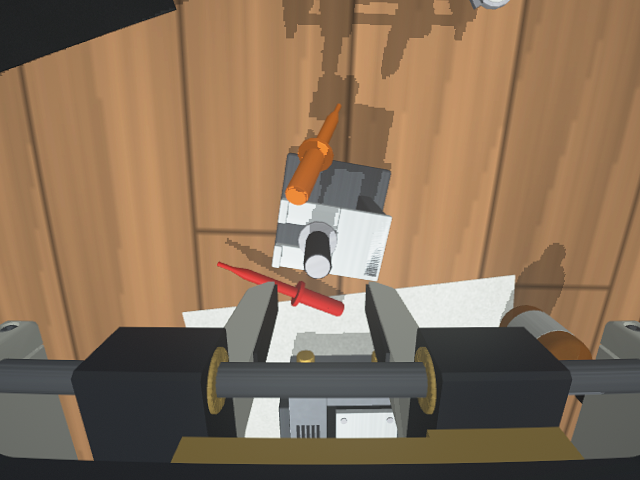

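Request:
arm_command(
  targets="0.08 -0.03 0 0.03 -0.02 -0.03 50;0.06 -0.02 0.1 0.03 -0.02 -0.03 50;0 0 0.25 0.02 0 0 50;0 0 0.3 0 0 0 50;0 0 0.3 0 0 0 50;0 0 0.3 0 0 0 50;0 0 0.2 0 0 0 50;0 0 0.05 0 0 0 50;0 0 0 0 0 0 50;0 0 0 0 0 0 50",
)

```text
time_s: 12.1
tool_pos: [0.5388, 0.2802, 0.123]
ee_rot: [[-0.039, 0.999, -0.001], [0.999, 0.039, 0.001], [0.001, -0.001, -1.0]]
contact_force: [0.3, -1.0, -0.2]
opening: 0.501
```

Run:
```python
from h import *; from plan import plan
s=arm.get_state()
print(s['tool_pos'],s['ee_rot'].round(4).tolist(),s['time_s'],s['opening'],s['contact_force'])
plan(s['tool_pos'],s['ee_rot'],[.540,.280,.126],2.3,2)
```

```text
[0.53877243 0.28015555 0.12302612] [[-0.0387, 0.9992, -0.0009], [0.9992, 0.0387, 0.0009], [0.0009, -0.0008, -1.0]] 12.1 0.5007934269845671 [ 0.25054803 -0.99638313 -0.18879414]
-0 0.01 -0.03 -0 -0 -0.01
-0 0.01 -0.03 -0 -0 -0.01
end [0.53977431 0.28019208 0.12602527] max 0.03
```

Request:
arm_command(
  targets="0 0.01 -0.04 0 0 0 50;0 0.01 -0.03 0 0 0 50;0 0 0 0 0 0 10;0 0 0 0 0 0 10;0 0 0 0 0 0 10;0 0 0 0 0 0 10;0 0 0 0 0 0 10;0 0 0 0 0 0 10;0 0 0 0 0 0 10;0 0 0 0 0 0 10",
  squeeze=45,
)

```text
time_s: 13.1
tool_pos: [0.5408, 0.2806, 0.1293]
ee_rot: [[-0.039, 0.999, 0.002], [0.999, 0.039, 0.002], [0.002, 0.002, -1.0]]
contact_force: [0.2, -0.1, 1.5]
opening: 0.187
```

Run:
```python
from h import *; from plan import plan
s=arm.get_state()
print(s['tool_pos'],s['ee_rot'].round(4).tolist(),s['time_s'],s['opening'],s['contact_force'])
cap('wrist','w11');cap('side','side11');crop('side11',310,250,430,400,4,'c18')
```

```text
[0.54077287 0.28057909 0.1293477 ] [[-0.0388, 0.9992, 0.0024], [0.9992, 0.0388, 0.0024], [0.0023, 0.0025, -1.0]] 13.1 0.18735403866672745 [ 0.18661315 -0.10338627  1.47713345]
```

View pics/c18.png

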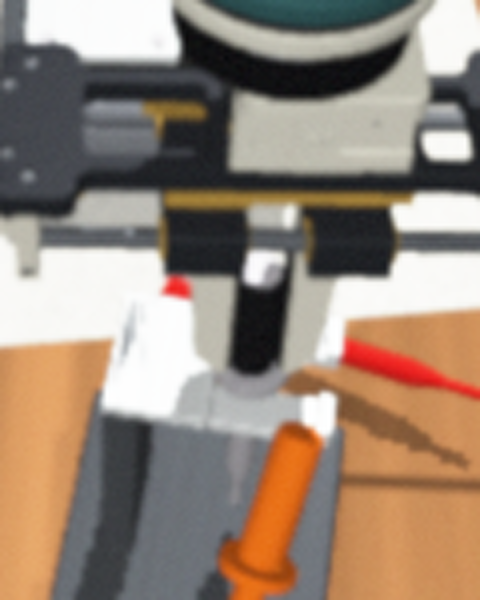

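Request:
arm_command(
  targets="0 0 -0.1 0 0 0 10;0 0 -0.3 0 0 0 10;0 0 -0.4 0 0 0 10;0 0 -0.4 0 0 0 10;0 0 -0.4 0 0 0 10;0 0 -0.4 0 0 0 10;0 0 -0.3 0 0 0 10;0 0 -0.1 0 0 0 10;0 0 0 0 0 0 10;0 0 0 0 0 0 10",
)

```text
time_s: 14.2
tool_pos: [0.54, 0.2801, 0.2605]
ee_rot: [[-0.039, 0.999, 0.004], [0.999, 0.039, 0.003], [0.003, 0.004, -1.0]]
contact_force: [0.9, 1.0, -1.6]
opening: 0.188
```

Run:
```python
from h import *; from plan import plan
s=arm.get_state()
print(s['tool_pos'],s['ee_rot'].round(4).tolist(),s['time_s'],s['opening'],s['contact_force'])
d=cap('wrist','w12');cap('side','side12');crop('side12',300,200,430,350,4,'c19')
d=cap('scene','scene12');crop('scene12',310,60,450,180,5,'c20')
plan(s['tool_pos'],s['ee_rot'],[.5673,-.0769,.23],2.3,10)
```

```text
[0.53998604 0.28008184 0.26046659] [[-0.0388, 0.9992, 0.004], [0.9992, 0.0388, 0.0032], [0.003, 0.0041, -1.0]] 14.2 0.18830834543878616 [ 0.89844635  1.03200324 -1.55854405]
-0.72 0.03 0.06 0 -0 -0
-0.72 0.03 0.06 0 -0 -0
-0.71 0.03 0.06 0 -0 -0
-0.72 0.03 0.06 0 -0 -0
-0.71 0.02 0.06 0 -0 -0
-0.72 0.03 0.06 0 -0 -0
-0.71 0.02 0.06 0 -0 -0
-0.72 0.03 0.06 0 -0 -0
-0.71 0.02 0.05 0 -0 -0
-0.72 0.03 0.06 0 -0 -0
end [ 0.56749341 -0.0770293   0.22994651] max 0.72
```

View pics/c19.png

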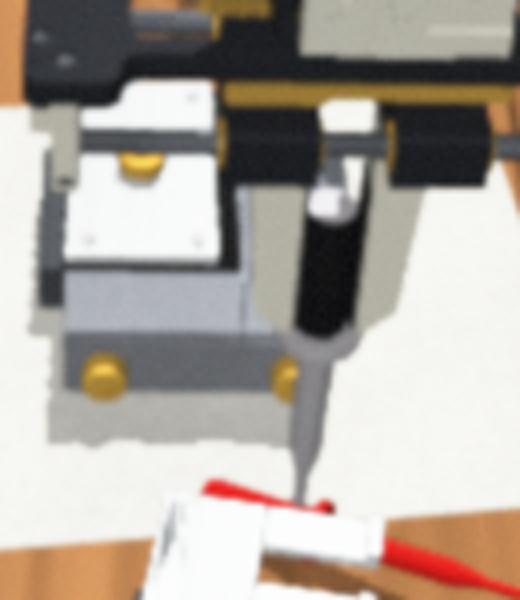

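View pics/c20.png

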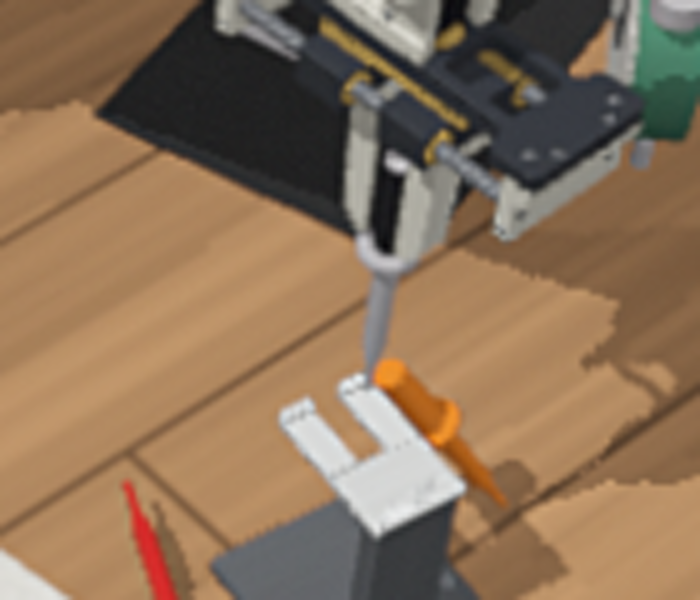

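View pics/w12.png

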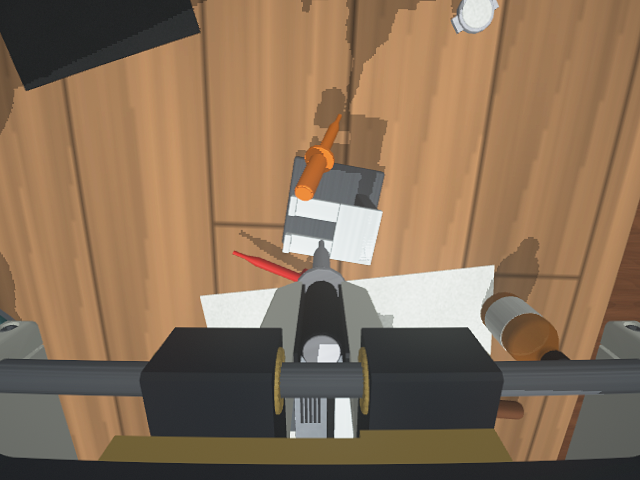

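Run:
```python
from h import *
crop('w12',290,220,350,290,8,'c21')
w,si,sc=load('w12'),load('side12'),load('scene12')
print('wrist',atz(w,320.8,240.5,.157))
print('side',atz(si,298/4+299.6,500/4+199.6,.157),'scene',atz(sc,371/5+309.6,383/5+59.6,.157))
```

```text
wrist [0.53987225 0.28090098 0.157     ]
side [0.53901164 0.27859639 0.157     ] scene [0.54054794 0.28061529 0.157     ]
```

View pics/c21.png

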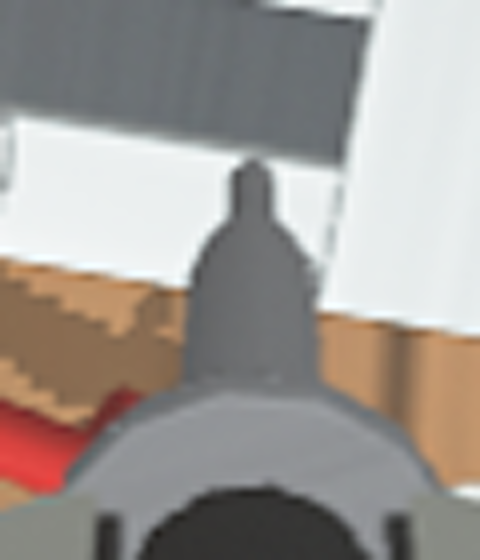

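Request:
arm_command(
  targets="-0.4 0 0.02 0 0 0 10;-0.8 0.03 0.05 0 0 0 10;-0.85 0.03 0.05 0 0 0 10;-0.85 0.03 0.05 0 0 0 10;-0.85 0.03 0.05 0 0 0 10;-0.85 0.03 0.05 0 0 0 10;-0.85 0.03 0.05 0 0 0 10;-0.8 0.03 0.05 0 0 0 10;-0.5 0.02 0 0 0 0 10;-0.1 0 0 0 0 0 10",
)

```text
time_s: 15.35
tool_pos: [0.5629, -0.0734, 0.2317]
ee_rot: [[-0.042, 0.999, -0.007], [0.999, 0.042, 0.002], [0.002, -0.007, -1.0]]
contact_force: [0.6, -0.7, -0.7]
opening: 0.19
```

Run:
```python
from h import *; from plan import plan
s=arm.get_state()
print(s['tool_pos'],s['ee_rot'].round(4).tolist(),s['time_s'],s['opening'],s['contact_force'])
plan(s['tool_pos'],s['ee_rot'],[.5673,-.0769,.165],2.3,5)
```

```text
[ 0.56289955 -0.07344302  0.23174986] [[-0.0424, 0.9991, -0.0071], [0.9991, 0.0425, 0.002], [0.0023, -0.007, -1.0]] 15.35 0.19034750384786103 [ 0.60692762 -0.72675742 -0.73762329]
-0.02 0.02 0.27 -0.01 -0 0
-0.01 0.02 0.27 -0.01 -0 0
-0.02 0.02 0.26 -0.01 -0 0
-0.01 0.02 0.27 -0.01 -0 0
-0.02 0.01 0.26 -0.01 -0 0
end [ 0.56723298 -0.07710877  0.16521864] max 0.27
```

Request:
arm_command(
  targets="-0.03 0.03 0 -0.03 -0.01 0 10;-0.03 0.03 0.1 -0.03 -0.01 0 10;-0.02 0.02 0.25 -0.01 0 0 10;0 0.01 0.3 0 0 0 10;0 0 0.3 0 0 0 10;0 0 0.2 0 0 0 10;0 0 0.04 0 0 0 10;0 0 0 0 0 0 10;0 0 0 0 0 0 10;0 0 0 0 0 0 10",
)

```text
time_s: 16.35
tool_pos: [0.5672, -0.0735, 0.1644]
ee_rot: [[-0.046, 0.999, -0.002], [0.999, 0.046, 0.001], [0.002, -0.002, -1.0]]
contact_force: [-0.1, -0.8, 0.2]
opening: 0.186
```

Run:
```python
from h import *; from plan import plan
s=arm.get_state()
print(s['tool_pos'],s['ee_rot'].round(4).tolist(),s['time_s'],s['opening'],s['contact_force'])
plan(s['tool_pos'],s['ee_rot'],[.5673,-.0769,.143],2.3,5)
cap('wrist','w13');cap('side','side13');cap('scene','scene13')
crop('w13',250,100,400,330,3.4,'c22');crop('side13',300,180,420,300,5,'c23');crop('scene13',240,180,350,290,6,'c24')
```

```text
[ 0.56716079 -0.07349487  0.16444983] [[-0.0457, 0.999, -0.0024], [0.999, 0.0457, 0.0015], [0.0016, -0.0023, -1.0]] 16.35 0.18635464737895527 [-0.07890943 -0.77363544  0.22545755]
-0.01 0 0.09 -0 -0 0.01
-0.01 0 0.08 -0 -0 0.01
-0.02 0 0.09 -0 -0 0.01
-0.01 0 0.08 -0 -0 0.01
-0.02 0 0.09 -0 -0 0.01
end [ 0.56726092 -0.07695973  0.14294438] max 0.09
```

View pics/c22.png

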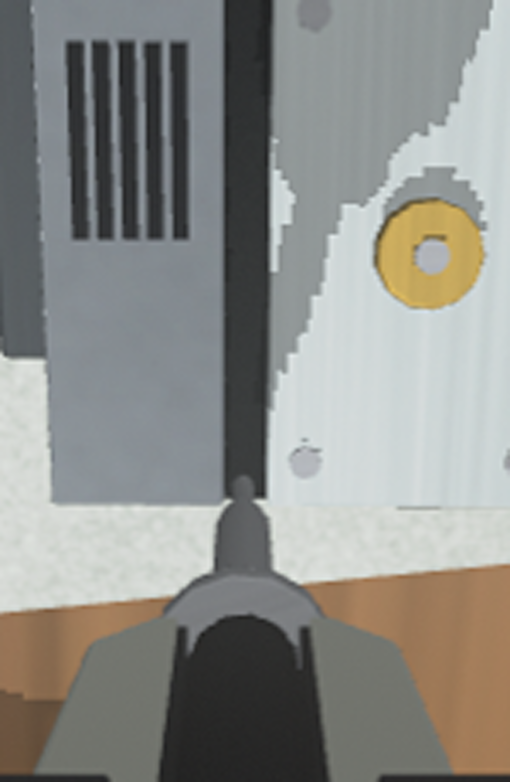

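View pics/c23.png

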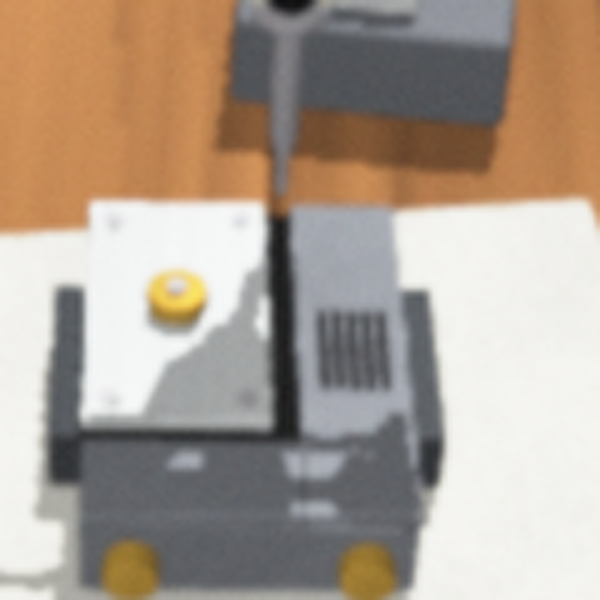

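View pics/c24.png

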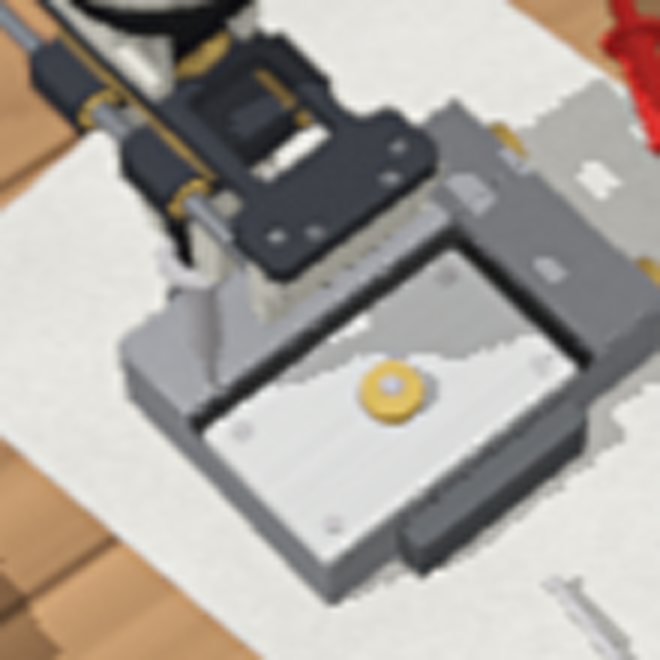

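Run:
```python
from h import *
d=load('w13');g=lambda x,y:((x+.5)/3.4+249.5,(y+.5)/3.4+99.5)
for p in [(224.5,497),(267,497),(224.5,20),(271,20)]:print(atz(d,*g(*p),.045))
print('tip',atz(d,*g(243.5,481),.061))
```

```text
[ 0.56235235 -0.08273436  0.045     ]
[ 0.57322392 -0.08222823  0.045     ]
[0.55761472 0.03168596 0.045     ]
[0.56823805 0.03217204 0.045     ]
tip [ 0.5668213  -0.07335099  0.061     ]
```

Request:
arm_command(
  targets="-0.03 0.01 0 0 0 0.03 10;-0.03 0 0.02 0 0 0.02 10;-0.01 0 0.06 0 0 0 10;0 0 0.08 0 0 0 10;0 0 0.08 0 0 0 10;0 0 0.08 0 0 0 10;0 0 0.06 0 0 0 10;0 0 0.02 0 0 0 10;0 0 0 0 0 0 10;0 0 0 0 0 0 10",
)

```text
time_s: 17.5
tool_pos: [0.5678, -0.0774, 0.1427]
ee_rot: [[-0.04, 0.999, -0.002], [0.999, 0.04, 0.001], [0.002, -0.002, -1.0]]
contact_force: [-0.1, 0.6, -0.5]
opening: 0.189
```

Run:
```python
from h import *; from plan import plan
s=arm.get_state()
print(s['tool_pos'],s['ee_rot'].round(4).tolist(),s['time_s'],s['opening'],s['contact_force'])
plan(s['tool_pos'],s['ee_rot'],[.5673,-.0769,.143],2.3,2)
cap('wrist','w14');cap('side','side14')
crop('w14',260,200,390,350,5,'c25');crop('side14',300,180,420,300,5,'c26')
```

```text
[ 0.5678123  -0.07739334  0.14266748] [[-0.0397, 0.9992, -0.0022], [0.9992, 0.0397, 0.0015], [0.0016, -0.0022, -1.0]] 17.5 0.18853633973769005 [-0.12346078  0.57083778 -0.47764589]
0.01 -0 -0 -0.01 -0.01 -0
0 -0.01 -0.01 -0.01 -0.01 -0
end [ 0.56729342 -0.07691382  0.14316882] max 0.01
```

View pics/c25.png

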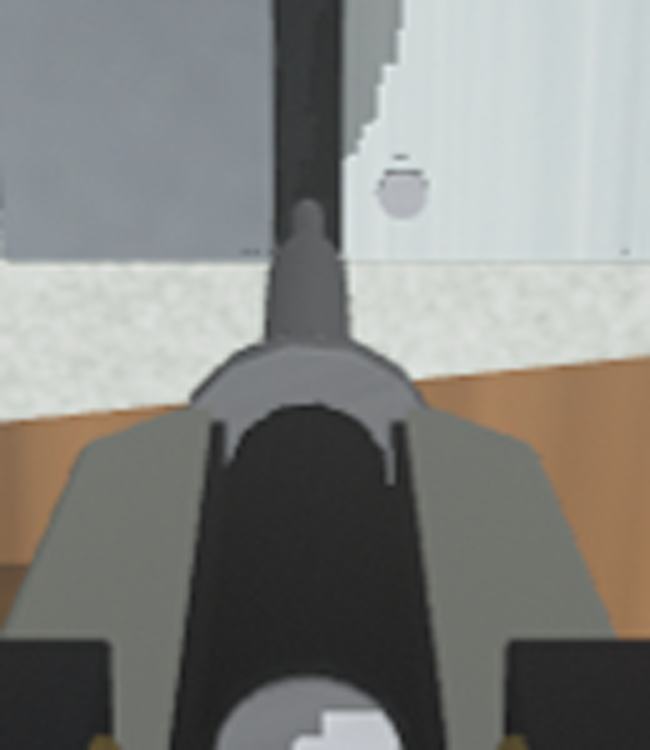

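View pics/c26.png

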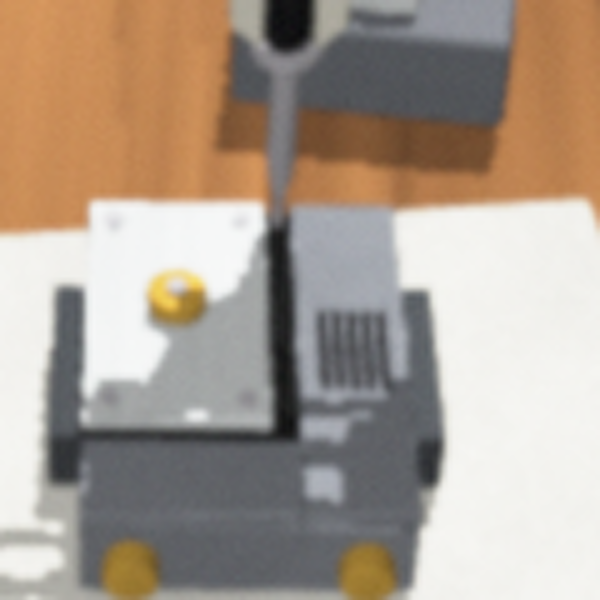

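Request:
arm_command(
  targets="0.06 -0.004 0 0 0 0 10;0.06 -0.004 0 0 0 0 10;0.06 0 0 0 0 0 10;0.06 0 0 0 0 0 10;0.06 0 0 0 0 0 10;0.06 0 0 0 0 0 10;0.06 0 0 0 0 0 10;0.06 0 0 0 0 0 10;0.06 0 0 0 0 0 10;0.06 0 0 0 0 0 10",
)

```text
time_s: 18.6
tool_pos: [0.5663, -0.0448, 0.1433]
ee_rot: [[-0.04, 0.999, -0.001], [0.999, 0.04, 0.001], [0.001, -0.001, -1.0]]
contact_force: [0.1, -0.2, 0.1]
opening: 0.188
```

```bash
cat > chk.py <<'E'
from h import *
s=arm.get_state()
p=s['tool_pos'];t=np.radians(2.29);c=np.array([.579,.0056]);R=np.array([[np.cos(t),-np.sin(t)],[np.sin(t),np.cos(t)]])
l=R.T@(p[:2]-c)
print('local mm',(l*1000).round(2),'z',p[2].round(5),'R',s['ee_rot'].round(4).tolist(),s['time_s'],s['contact_force'].round(2),np.linalg.norm(s['joint_velocities']).round(3),s['opening'].round(3))
E
python3 chk.py
```

```text
Traceback (most recent call last):
  File "chk.py", line 5, in <module>
    print('local mm',(l*1000).round(2),'z',p[2].round(5),'R',s['ee_rot'].round(4).tolist(),s['time_s'],s['contact_force'].round(2),np.linalg.norm(s['joint_velocities']).round(3),s['opening'].round(3))
                                                                                                                                                                                  ^^^^^^^^^^^^^^^^^^
AttributeError: 'float' object has no attribute 'round'
```

Request:
arm_command(
  targets="0.058 -0.003 0.005 0 0 0 10;0.058 -0.003 0.005 0 0 0 10;0.058 0 0.003 0 0 0 10;0.058 0 0.002 0 0 0 10;0.058 0 0.002 0 0 0 10;0.058 0 0 0 0 0 10;0.058 0 0 0 0 0 10;0.058 0 0 0 0 0 10;0.058 0 0 0 0 0 10;0.058 0 0 0 0 0 10",
)

```text
time_s: 19.6
tool_pos: [0.5647, -0.0132, 0.1424]
ee_rot: [[-0.04, 0.999, -0.001], [0.999, 0.04, 0.001], [0.001, -0.001, -1.0]]
contact_force: [0.3, 0.4, -0.6]
opening: 0.191
```

```bash
sed -i "s/s\['opening'\].round(3)/s['opening']/" chk.py; python3 chk.py
```

```text
local mm [-15.05 -18.2 ] z 0.14245 R [[-0.0397, 0.9992, -0.0013], [0.9992, 0.0397, 0.0014], [0.0015, -0.0012, -1.0]] 19.6 [ 0.27  0.4  -0.63] 0.078 0.19126972198095737
```

Request:
arm_command(
  targets="0.058 0 -0.001 0 0 0 10;0.058 0 -0.001 0 0 0 10;0.058 0 -0.001 0 0 0 10;0.058 0 -0.001 0 0 0 10;0.058 0 0 0 0 0 10;0.058 0 0 0 0 0 10;0.058 0 0 0 0 0 10;0.058 0 0 0 0 0 10;0.058 0 0 0 0 0 10;0.058 0 0 0 0 0 10",
)

```text
time_s: 20.6
tool_pos: [0.5634, 0.0184, 0.1427]
ee_rot: [[-0.04, 0.999, -0.001], [0.999, 0.04, 0.001], [0.002, -0.001, -1.0]]
contact_force: [0.2, -0.3, -0.2]
opening: 0.188
```

```bash
python3 chk.py
```

```text
local mm [-15.09  13.45] z 0.14268 R [[-0.0397, 0.9992, -0.0013], [0.9992, 0.0397, 0.0015], [0.0015, -0.0013, -1.0]] 20.6 [ 0.21 -0.35 -0.23] 0.079 0.18836034611557953
```

Request:
arm_command(
  targets="0.058 0.001 0 0 0 0 10;0.058 0.001 0 0 0 0 10;0.058 0 0 0 0 0 10;0.058 0 0 0 0 0 10;0.058 0 0 0 0 0 10;0.058 0 0 0 0 0 10;0.058 0 0 0 0 0 10;0.058 0 0 0 0 0 10;0.058 0 0 0 0 0 10;0.04 0.015 0 0 0 0 10",
)

```text
time_s: 21.6
tool_pos: [0.563, 0.0492, 0.1428]
ee_rot: [[-0.04, 0.999, -0.001], [0.999, 0.04, 0.001], [0.001, -0.001, -1.0]]
contact_force: [-0.3, -0.2, -0.0]
opening: 0.185
```

```bash
python3 chk.py
python3 - <<'E'
from h import *
cap('wrist','w15');crop('w15',260,150,420,330,4,'c27')
E
```

```text
local mm [-14.22  44.2 ] z 0.14275 R [[-0.0398, 0.9992, -0.0013], [0.9992, 0.0398, 0.0014], [0.0014, -0.0012, -1.0]] 21.6 [-0.29 -0.21 -0.03] 0.061 0.18503632782951282
```

View pics/c27.png

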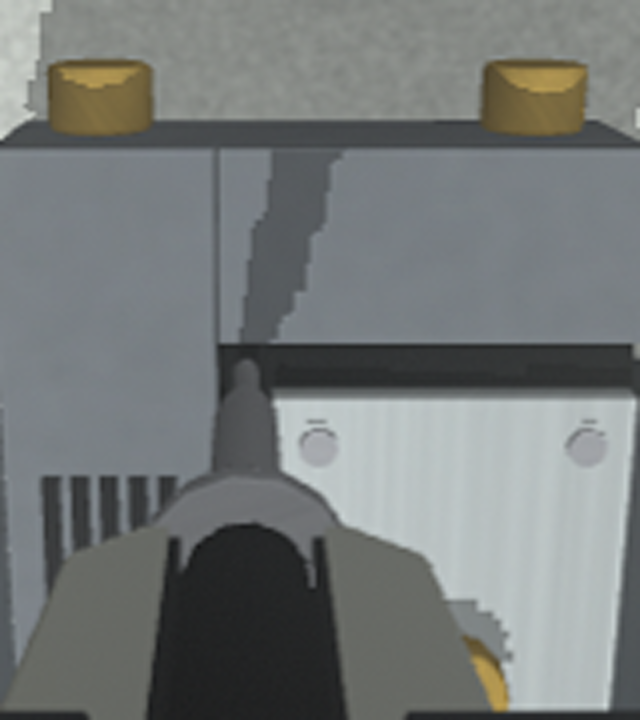

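Request:
arm_command(
  targets="0.006 0.058 0 0 0 0 10;0.002 0.058 0 0 0 0 10;0 0.058 0 0 0 0 10;0 0.058 0 0 0 0 10;0 0.058 0 0 0 0 10;0 0.058 0 0 0 0 10;0 0.058 0 0 0 0 10;0 0.058 0 0 0 0 10;0 0.058 0 0 0 0 10;0 0.058 0 0 0 0 10",
)

```text
time_s: 22.65
tool_pos: [0.5947, 0.0508, 0.1425]
ee_rot: [[-0.04, 0.999, -0.001], [0.999, 0.04, 0.001], [0.001, -0.001, -1.0]]
contact_force: [0.5, -0.2, -1.2]
opening: 0.188
```

```bash
python3 chk.py
```

```text
local mm [17.52 44.53] z 0.14253 R [[-0.0396, 0.9992, -0.0014], [0.9992, 0.0396, 0.0014], [0.0014, -0.0014, -1.0]] 22.65 [ 0.5  -0.24 -1.19] 0.098 0.1880148849248652
```

Request:
arm_command(
  targets="0.004 0.058 -0.001 0 0 0 10;0.003 0.058 -0.001 0 0 0 10;0 0.058 -0.001 0 0 0 10;0 0.058 0 0 0 0 10;0 0.058 0 0 0 0 10;0 0.058 0 0 0 0 10;0 0.058 0 0 0 0 10;0 0.058 0 0 0 0 10;0 0.058 0 0 0 0 10;0 0.058 0 0 0 0 10",
)

```text
time_s: 23.65
tool_pos: [0.6263, 0.0525, 0.1426]
ee_rot: [[-0.04, 0.999, -0.001], [0.999, 0.04, 0.001], [0.001, -0.001, -1.0]]
contact_force: [-0.6, 0.1, -0.4]
opening: 0.187
```

```bash
python3 chk.py
```

```text
local mm [49.16 44.95] z 0.14263 R [[-0.0397, 0.9992, -0.0015], [0.9992, 0.0397, 0.0014], [0.0014, -0.0014, -1.0]] 23.65 [-0.62  0.05 -0.44] 0.097 0.18715301908201462
```

Request:
arm_command(
  targets="0 0.058 0 0 0 0 10;0 0.058 0 0 0 0 10;0 0.03 0 0 0 0 10;0 0 0 0 0 0 10;0 0 0 0 0 0 10;0 0 0 0 0 0 10;0 0 0 0 0 0 10;0 0 0 0 0 0 10;0 0 0 0 0 0 10;0 0 0 0 0 0 10",
)

```text
time_s: 24.65
tool_pos: [0.6344, 0.0528, 0.1426]
ee_rot: [[-0.04, 0.999, -0.002], [0.999, 0.04, 0.001], [0.001, -0.002, -1.0]]
contact_force: [-0.2, 0.7, -0.9]
opening: 0.189
```

```bash
python3 chk.py
python3 - <<'E'
from h import *
cap('wrist','w16');crop('w16',260,150,420,330,4,'c28');cap('side','side16');crop('side16',290,180,400,300,5,'c29')
E
```

```text
local mm [57.19 44.93] z 0.14259 R [[-0.0397, 0.9992, -0.0016], [0.9992, 0.0397, 0.0014], [0.0014, -0.0015, -1.0]] 24.65 [-0.18  0.67 -0.87] 0.002 0.18936220046281302
```

View pics/c28.png

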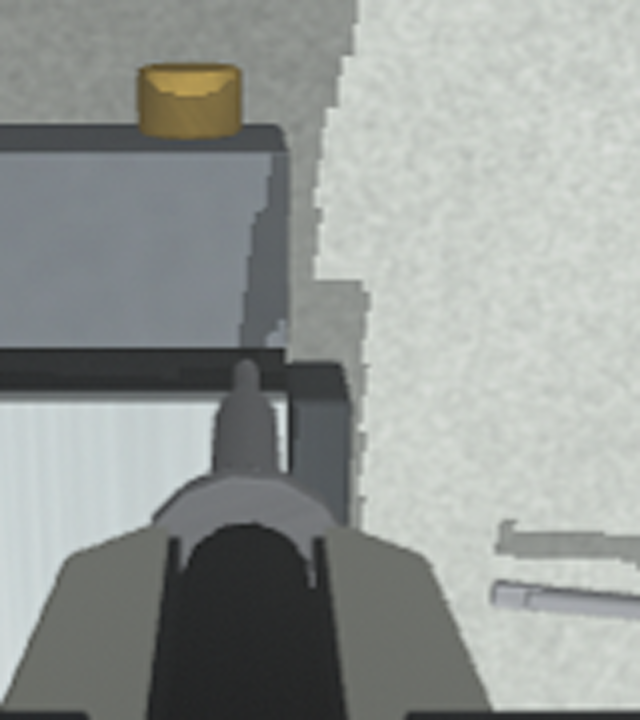

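View pics/c29.png

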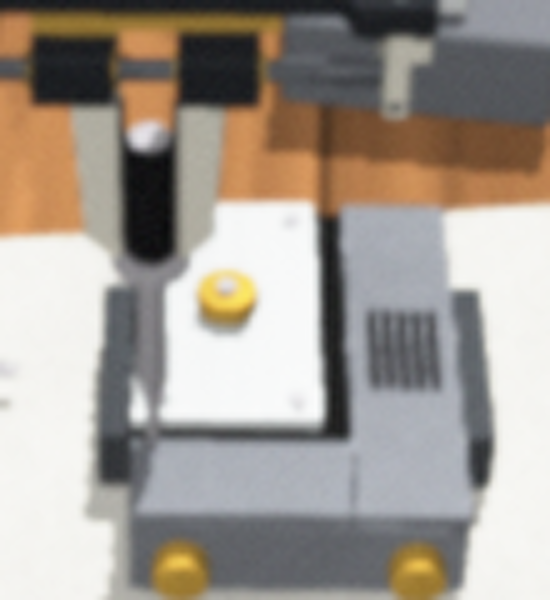

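Request:
arm_command(
  targets="0 0 -0.06 0 0 0 10;0 0 -0.15 0 0 0 10;0 0 -0.3 0 0 0 10;0 0 -0.4 0 0 0 10;0 0 -0.4 0 0 0 10;0 0 -0.4 0 0 0 10;0 0 -0.35 0 0 0 10;0 0 -0.15 0 0 0 10;0 0 0 0 0 0 10;0 0 0 0 0 0 10",
)

```text
time_s: 25.75
tool_pos: [0.6345, 0.0526, 0.2657]
ee_rot: [[-0.04, 0.999, 0.003], [0.999, 0.04, 0.002], [0.001, 0.003, -1.0]]
contact_force: [-1.1, 0.9, -0.5]
opening: 0.189
```

Run:
```python
from h import *; from plan import plan
s=arm.get_state()
print(s['tool_pos'],s['ee_rot'].round(4).tolist(),s['time_s'],s['opening'],s['contact_force'])
plan(s['tool_pos'],s['ee_rot'],[.5404,.2803,.262],2.3,7)
```

```text
[0.63454032 0.05259634 0.2656862 ] [[-0.0396, 0.9992, 0.0031], [0.9992, 0.0396, 0.0016], [0.0015, 0.0032, -1.0]] 25.75 0.1889924203910426 [-1.13831916  0.94031867 -0.53669553]
0.66 -0.24 0.01 0 -0 -0
0.66 -0.24 0.01 0 -0 -0
0.66 -0.24 0.01 0 -0 -0
0.66 -0.25 0.01 0 -0 -0
0.66 -0.24 0.01 0 -0 -0
0.66 -0.25 0.01 0 -0 -0
0.67 -0.24 0.02 0 -0 -0
end [0.54044241 0.28055105 0.2617516 ] max 0.67
```

Request:
arm_command(
  targets="0.4 -0.15 0 0 0 0 10;0.7 -0.25 0 0 0 0 10;0.75 -0.28 0 0.02 0 0 10;0.75 -0.28 0 0.01 0 0 10;0.75 -0.28 0 0 0 0 10;0.7 -0.26 0 0 0 0 10;0.4 -0.15 0 0 0 0 10;0.08 -0.03 0 0 0 0 10;0 0 0 0 0 0 10;0 0 0 0 0 0 10",
)

```text
time_s: 26.75
tool_pos: [0.5363, 0.2815, 0.2558]
ee_rot: [[-0.037, 0.999, -0.012], [0.999, 0.037, -0.003], [-0.002, -0.012, -1.0]]
contact_force: [0.8, 0.3, -1.1]
opening: 0.187
```

Run:
```python
from h import *; from plan import plan
s=arm.get_state()
print(s['tool_pos'],s['ee_rot'].round(4).tolist(),s['time_s'],s['opening'],s['contact_force'])
plan(s['tool_pos'],s['ee_rot'],[.5402,.2803,.235],2.3,3)
```

```text
[0.53629011 0.28150149 0.25583387] [[-0.0375, 0.9992, -0.0121], [0.9993, 0.0374, -0.0029], [-0.0024, -0.0122, -0.9999]] 26.75 0.1867091836078584 [ 0.76874522  0.32173028 -1.07492398]
-0.01 0.03 0.14 -0.04 0.01 -0.01
-0.01 0.03 0.14 -0.04 0.01 -0.01
-0.01 0.02 0.14 -0.04 0.01 -0.01
end [0.5401772  0.28012103 0.2348025 ] max 0.14
```

Align over the seat (tip still above the fork), straighten the tilt, then check.

Request:
arm_command(
  targets="-0.01 0.04 0 -0.05 0.01 -0.01 10;-0.01 0.03 0 -0.04 0.01 -0.01 10;0 0.01 0.02 -0.03 0 0 10;0 0 0.08 0 0 0 10;0 0 0.08 0 0 0 10;0 0 0 0 0 0 10;0 0 0 0 0 0 10;0 0 0 0 0 0 10;0 0 0 0 0 0 10;0 0 0 0 0 0 10",
)

```text
time_s: 27.75
tool_pos: [0.5422, 0.2773, 0.2455]
ee_rot: [[-0.036, 0.999, 0.001], [0.999, 0.036, -0.001], [-0.001, 0.001, -1.0]]
contact_force: [-0.4, 0.3, -0.6]
opening: 0.188
```

Run:
```python
from h import *; from plan import plan
s=arm.get_state()
print(s['tool_pos'],s['ee_rot'].round(4).tolist(),s['time_s'],s['opening'],s['contact_force'])
plan(s['tool_pos'],s['ee_rot'],[.5402,.2803,.14],2.3,5)
d=cap('wrist','w17');crop('w17',260,150,400,320,4.4,'c30');cap('scene','scene17');crop('scene17',330,80,440,200,5,'c31')
print(proj(d,[[.5397,.2799,.118]]))
```

```text
[0.54220618 0.27732962 0.24547865] [[-0.0356, 0.9994, 0.0011], [0.9994, 0.0356, -0.0007], [-0.0008, 0.0011, -1.0]] 27.75 0.1876205178892151 [-0.39071227  0.29254369 -0.62540114]
0.01 -0.01 0.42 0 0 -0.01
0.01 -0.01 0.42 0 0 -0.01
0.01 -0.01 0.42 0 0 -0.01
0.02 -0.01 0.42 0 0 -0.01
0.01 -0 0.43 0 0 -0.01
end [0.54021455 0.28017578 0.13997418] max 0.43
[[318.50647843 230.14281616]]
```

View pics/c30.png

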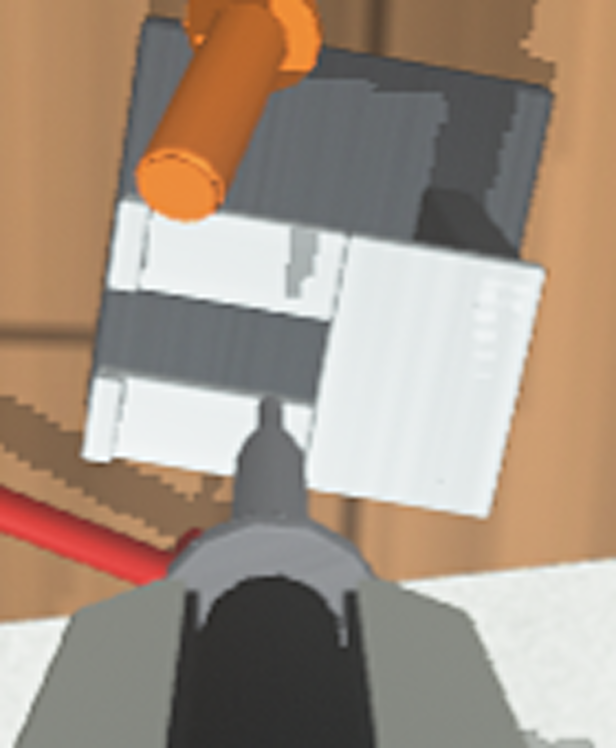

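View pics/c31.png

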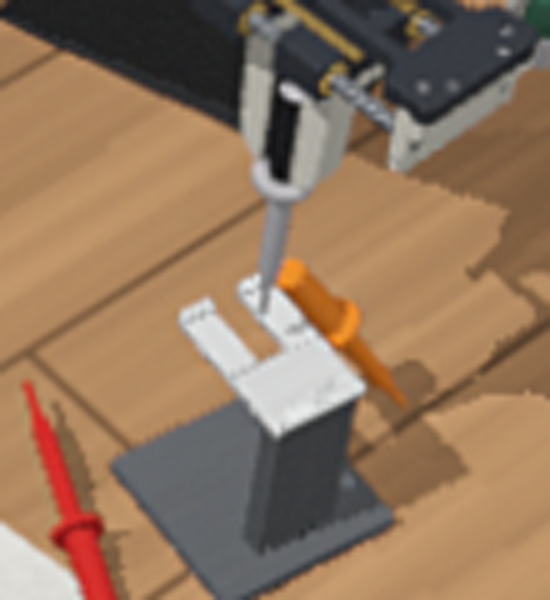

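Request:
arm_command(
  targets="0.03 -0.02 0 0 0 0 10;0.03 -0.02 0 0 0 0 10;0 0 0 0 0 0 10;0 0 0 0 0 0 10;0 0 0.1 0 0 0 10;0 0 0.1 0 0 0 10;0 0 0.06 0 0 0 10;0 0 0 0 0 0 10;0 0 0 0 0 0 10;0 0 0 0 0 0 10",
)

```text
time_s: 28.85
tool_pos: [0.5398, 0.2805, 0.2309]
ee_rot: [[-0.036, 0.999, 0.001], [0.999, 0.036, -0.001], [-0.001, 0.001, -1.0]]
contact_force: [1.3, 1.0, -0.6]
opening: 0.191
```

Run:
```python
from h import *; from plan import plan
s=arm.get_state()
print(s['tool_pos'],s['ee_rot'].round(4).tolist(),s['time_s'],s['opening'],s['contact_force'])
d=cap('wrist','w18');crop('w18',260,150,400,320,4.4,'c32')
```

```text
[0.53977341 0.28051586 0.23088091] [[-0.0357, 0.9994, 0.0006], [0.9994, 0.0357, -0.001], [-0.001, 0.0006, -1.0]] 28.85 0.19071523454036352 [ 1.2678675   1.03499097 -0.64556919]
```

View pics/c32.png

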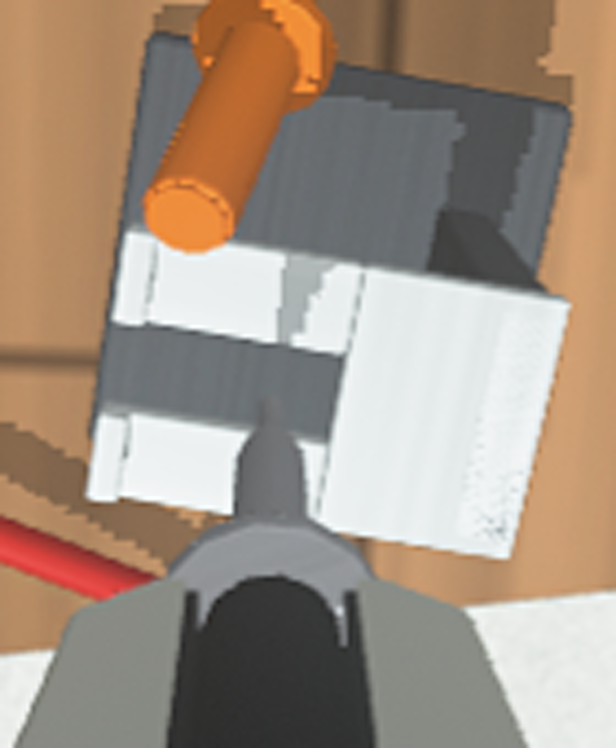

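Request:
arm_command(
  targets="0 0 0.1 0 0 0 10;0 0 0.2 0 0 0 10;0 0 0.25 0 0 0 10;0 0 0.25 0 0 0 10;0 0 0.2 0 0 0 10;0 0 0.1 0 0 0 10;0 0 0 0 0 0 10;0 0 0 0 0 0 10;0 0 0 0 0 0 10;0 0 0 0 0 0 10",
)

```text
time_s: 29.9
tool_pos: [0.5396, 0.2804, 0.1704]
ee_rot: [[-0.036, 0.999, -0.0], [0.999, 0.036, -0.001], [-0.001, -0.0, -1.0]]
contact_force: [0.1, -0.6, -0.6]
opening: 0.19
```

Run:
```python
from h import *; from plan import plan
s=arm.get_state()
print(s['tool_pos'],s['ee_rot'].round(4).tolist(),s['time_s'],s['opening'],s['contact_force'])
plan(s['tool_pos'],s['ee_rot'],[.5400,.2802,.131],2.3,4)
d=cap('wrist','w19');crop('w19',260,150,400,320,4.4,'c33')
```

```text
[0.539623   0.2803632  0.17040893] [[-0.0357, 0.9994, -0.0], [0.9994, 0.0357, -0.0012], [-0.0012, -0.0001, -1.0]] 29.9 0.1900219311789269 [ 0.10100879 -0.5500982  -0.61203673]
-0 0 0.2 -0 0 -0.01
-0 0 0.2 -0 0 -0.01
-0 0 0.19 -0 0 -0.01
-0 0.01 0.2 -0 0 -0.01
end [0.54012186 0.28033412 0.13090893] max 0.2
```

View pics/c33.png

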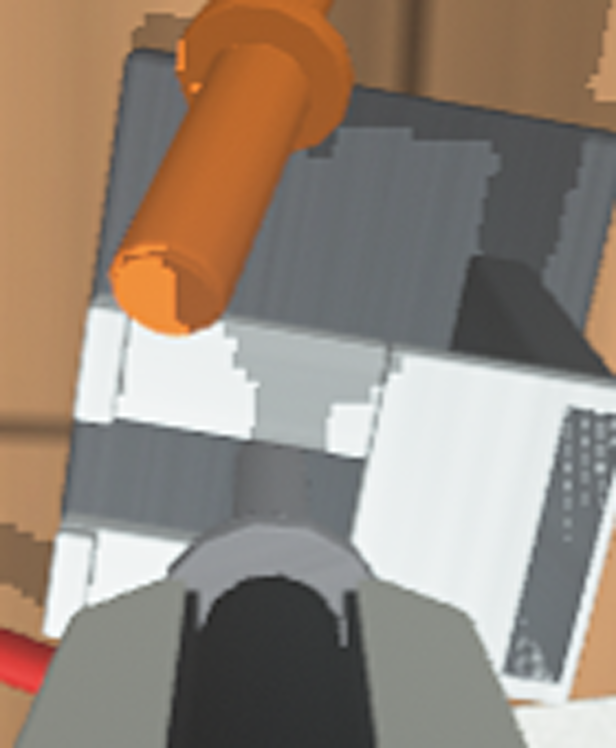

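Request:
arm_command(
  targets="0 0 0.1 0 0 0 10;0 0 0.2 0 0 0 10;0 0 0.2 0 0 0 10;0 0 0.15 0 0 0 10;0 0 0.06 0 0 0 10;0 0 0.02 0 0 0 10;0 0 0 0 0 0 10;0 0 0 0 0 0 10;0 0 0 0 0 0 10;0 0 0 0 0 0 10",
)

```text
time_s: 30.95
tool_pos: [0.5397, 0.2804, 0.131]
ee_rot: [[-0.036, 0.999, 0.0], [0.999, 0.036, -0.001], [-0.001, 0.0, -1.0]]
contact_force: [0.5, 0.4, -1.5]
opening: 0.187
```

Run:
```python
from h import *; from plan import plan
s=arm.get_state()
print(s['tool_pos'],s['ee_rot'].round(4).tolist(),s['time_s'],s['opening'],s['contact_force'])
```

```text
[0.53972366 0.28036657 0.13095599] [[-0.0356, 0.9994, 0.0004], [0.9994, 0.0357, -0.001], [-0.001, 0.0004, -1.0]] 30.95 0.1872523605692423 [ 0.49169652  0.43683568 -1.48710768]
```

Request:
arm_command(
  targets="0 0 0.015 0 0 0 10;0 0 0.012 0 0 0 10;0 0 0 0 0 0 10;0 0 0 0 0 0 10;0 0 0 0 0 0 25;0 0 0 0 0 0 35;0 0 0 0 0 0 45;0 0 0 0 0 0 45;0 0 0 0 0 0 45;0 0 0 0 0 0 45",
)

```text
time_s: 31.95
tool_pos: [0.54, 0.2805, 0.1303]
ee_rot: [[-0.036, 0.999, 0.002], [0.999, 0.036, -0.001], [-0.001, 0.002, -1.0]]
contact_force: [0.1, -0.1, 0.0]
opening: 0.45
```

Run:
```python
from h import *; from plan import plan
s=arm.get_state()
print(s['tool_pos'],s['ee_rot'].round(4).tolist(),s['time_s'],s['opening'],s['contact_force'])
cap('side','side20');crop('side20',310,240,430,400,4,'c34')
```

```text
[0.54001528 0.28048965 0.13029202] [[-0.0357, 0.9994, 0.0016], [0.9994, 0.0357, -0.0005], [-0.0006, 0.0016, -1.0]] 31.95 0.45030056192836937 [ 0.12290478 -0.09553575  0.03216013]
```

View pics/c34.png

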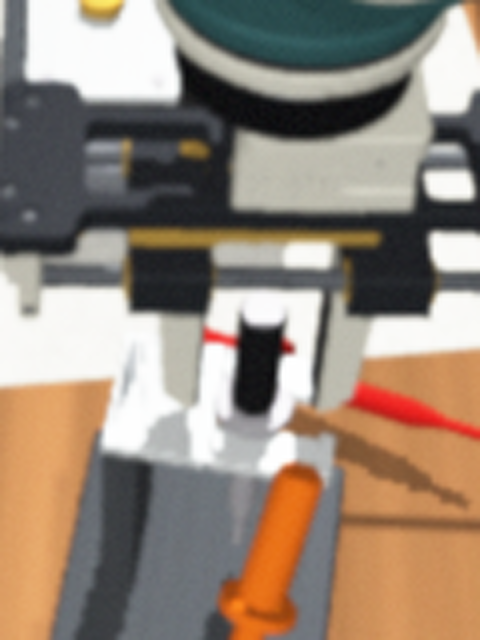

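Probe hangs upright, jaws clear of it. Retract straight up.

Request:
arm_command(
  targets="0 0 -0.1 0 0 0 45;0 0 -0.25 0 0 0 45;0 0 -0.4 0 0 0 45;0 0 -0.5 0 0 0 45;0 0 -0.5 0 0 0 45;0 0 -0.5 0 0 0 45;0 0 -0.4 0 0 0 45;0 0 -0.15 0 0 0 45;0 0 0 0 0 0 45;0 0 0 0 0 0 45",
)

```text
time_s: 33.0
tool_pos: [0.5393, 0.2803, 0.2825]
ee_rot: [[-0.036, 0.999, 0.005], [0.999, 0.036, 0.001], [0.001, 0.005, -1.0]]
contact_force: [0.5, -0.3, -0.3]
opening: 0.447
```

Run:
```python
from h import *; from plan import plan
s=arm.get_state()
print(s['tool_pos'],s['time_s'],s['opening'],s['contact_force'])
cap('side','side21');cap('wrist','w21');cap('scene','scene21')
crop('w21',250,120,400,300,4,'c35')
```

```text
[0.53928876 0.28033771 0.28251781] 33.0 0.44746602075406794 [ 0.48421562 -0.29167531 -0.27324413]
```

View pics/c35.png

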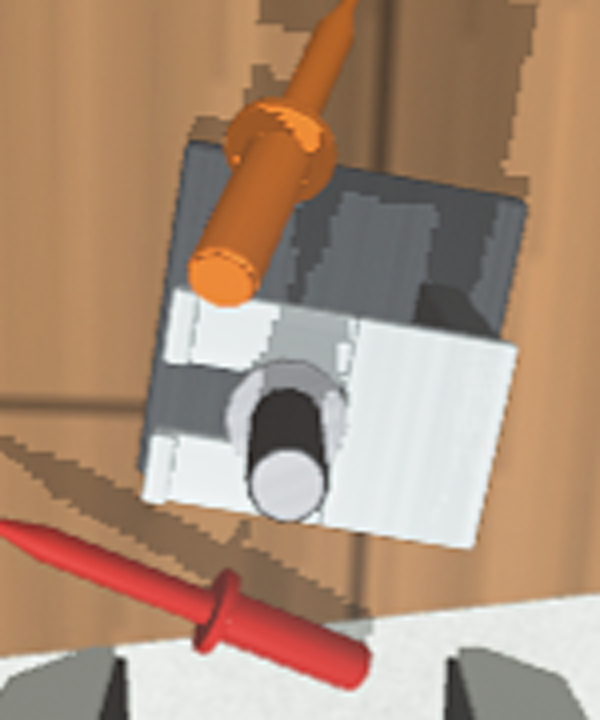

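View pics/scene21.png

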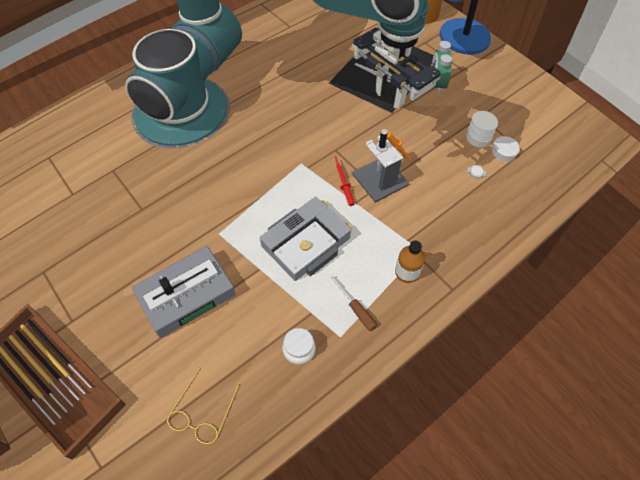

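View pics/side21.png

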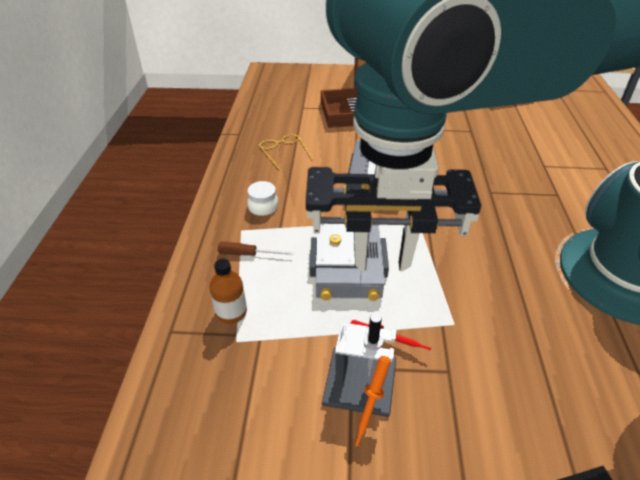

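Run:
```python
from h import *
d=load('w21');print(atz(d,287.5/4+249.5,484.5/4+119.5,.176),atz(d,289/4+249.5,415/4+119.5,.123))
s=arm.get_state();print(s['time_s'],np.abs(s['joint_velocities']).max())
print(order.sign_off())
```

```text
[0.53966997 0.27994194 0.176     ] [0.54024398 0.28148342 0.123     ]
33.15 0.0036471163211192438
the job is handed in; nothing more can be done
None
```

The job is done as asked and handed in at about 33 s of the 69 s; no verdict was reported.

- **Fader:** I gripped it and slid it to the ribs. It overshot by about 5 mm, so I brought it back. Overlays from the wrist and scene cameras put it within about 0.5 mm of the rib line; the side camera's reading of the grip was too blurred to settle it. The last scene picture shows it still there.
- **Groove run:** I lowered the tip at the outer end of the long leg and ran it round the corner to the outer end of the short leg at about 3.1 cm/s. By the tool position it stayed within 1 mm of the centre line and about 1 to 2 mm above the floor. The force readings showed no hard contact. I then lifted it straight up from the end point.
- **Probe:** It hangs upright in the fork again. Its measured axis is (0.540, 0.280), against a seat at (0.540, 0.280). The gripper was open, about 10 cm above the probe and touching nothing.
- **Decoys:** The red and orange decoy probes, standing on their tips at the start, fell over within the first seconds with the arm well clear. Red lies beside the case and orange leans on the fork's outer edge. I touched neither.

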